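Build a close-up lens stack and set the lamp to match

TASK

Build the close-up lens in the blue lens cell: first every aluminium spacer ring that lies on the mat, then the glass lens flat side down, then the brass retaining ring, each lying flat and fully down on the one below, and close the finished cell with its red dust cap, fully seated. Each spacer costs one stop of light, so also set the lamp dial to as many clicks up from its red off mark as there are spacers in the stack. Leave the mug, the scissors and the small red box where they are.

Things in the scene. Friction and masses are not known exactly. Their poses are not given: they have to be found in the camera images.
- spacer1: Aluminium spacer ring: bright metal disc 52 mm in diameter and 6 mm thick with a 20 mm bore, the same both ways up; 30 g. At the start it lies flat on the cutting mat. Take it across its outer diameter; treat the bore as closed. Origin at the centre of its underside, z is its axis. None if it is absent: two to four of the spacers are there.
- spacer1_mid (a point): Centre of spacer1, half way up its thickness (3 mm above its underside).
- spacer2: Aluminium spacer ring: bright metal disc 52 mm in diameter and 6 mm thick with a 20 mm bore, the same both ways up; 30 g. At the start it lies flat on the cutting mat. Take it across its outer diameter; treat the bore as closed. Origin at the centre of its underside, z is its axis. None if it is absent: two to four of the spacers are there.
- spacer2_mid (a point): Centre of spacer2, half way up its thickness (3 mm above its underside).
- spacer3: Aluminium spacer ring: bright metal disc 52 mm in diameter and 6 mm thick with a 20 mm bore, the same both ways up; 30 g. At the start it lies flat on the cutting mat. Take it across its outer diameter; treat the bore as closed. Origin at the centre of its underside, z is its axis. None if it is absent: two to four of the spacers are there.
- spacer3_mid (a point): Centre of spacer3, half way up its thickness (3 mm above its underside).
- spacer4: Aluminium spacer ring: bright metal disc 52 mm in diameter and 6 mm thick with a 20 mm bore, the same both ways up; 30 g. At the start it lies flat on the cutting mat. Take it across its outer diameter; treat the bore as closed. Origin at the centre of its underside, z is its axis. None if it is absent: two to four of the spacers are there.
- spacer4_mid (a point): Centre of spacer4, half way up its thickness (3 mm above its underside).
- lens: Pale blue plano-convex glass lens: a disc 52 mm in diameter with a 7 mm thick cylindrical edge, flat below; on top a low dome 37 mm in diameter rises a further 3.5 mm. About 35 g. It lies on the mat flat side down. Origin at the centre of the flat underside, z up through the dome.
- retainer: Brass retaining ring: 52 mm outside, 42 mm inside, 6 mm thick, two small dark spanner notches on each face, the same both ways up; 25 g. It lies on the mat and fits over the lens dome, resting on the lens's flat shoulder. Origin at the centre of its underside, z is its axis.
- retainer_mid (a point): Centre of the retaining ring, half way up its thickness.
- cap: Red dust cap, 40 g: plug 51 mm across, 7 mm high; above it a flange 70 mm across (7 to 11 mm above the underside); on top a round grip knob 18 mm across (11 to 29 mm up). It stands on the mat on its plug. Seated, the flange rests on the cell's rim with the plug inside the walls, clear of the stack. Origin at the centre of the plug's underside, z up.
- cap_knob (a point): Middle of the cap's knob, on its axis, 20 mm above the cap's underside.
- cell: Blue anodised lens cell, fixed to the mat: round base 80 mm across, 5 mm thick, and two curved walls face to face, 4 mm thick, bore 56 mm (2 mm play round the 52 mm parts). Walls centred on the cell's +x and -x, 100 degrees each; between them, at +y and -y, two 36 mm slots open down to the floor, for fingers that close along the cell's y axis. Origin at the centre of the underside, z up.
- cell_floor (a point): Centre of the cell's floor, 5 mm above its underside: the first spacer rests here.
- cell_rim (a point): Centre of the cell's mouth at rim height, 51 mm above its underside. The walls are upright up to 47 mm and flare outward above, to about 60 mm across at the rim.
- lamp_box: Grey control box of the LED lamp, 105 by 105 mm, 36 mm high, fixed to the mat, the dial in the middle of its top. On the top a wide red mark shows the dial's off stop, and eight narrow white marks, 30 degrees apart and clockwise from it, show the clicks 1 to 8. Origin at the centre of its underside, z up.
- dial (a joint): Dial of the lamp, in rad: 0 at the off stop (red mark), growing clockwise seen from above to 4.19 at click 8. Sprung click stops every 30 degrees (0.524 rad): it snaps into the nearest when let go; a click takes about 0.08 N m. At value q the pointer stands 2.094 - q rad counterclockwise, seen from above, from the box's x axis. It starts at click 5, 6 or 7.
- dial_grip (a point): Where to pinch the dial: on its axis, half way up its upright grip bar, 57 mm above the underside of the box. The bar, along the pointer's direction, is 12 mm thick, 46 mm long and 23 mm tall; it stands on a black disc 50 mm across whose top is 44 mm above the underside of the box.
- dial_pointer (a point): Upper end of the pointer, 23 mm from the dial's axis, at the top edge of the grip bar, 67 mm above the underside of the box: it shows which way the bar points.
- mug: Yellow mug, 76 mm in diameter and 88 mm tall with a handle on its own +y side, standing to the right of the cell. Bystander. Origin at the centre of its underside.
- scissors: Scissors with orange handles, about 150 mm long, lying at the right edge of the mat. Bystander. Origin at the pivot end of the handles.
- card_box: Small red box, 50 by 50 by 52 mm, at the left edge of the mat. Bystander. Origin at the centre of its underside.
Things that resemble listed ones, but are neither listed nor needed, are in the scene too. What is shaped like the spacer1 but orange is not meant.

How it is judged:
By the outcome, as a careful person would: the job done as asked, in the order asked, and still so for the second after the job is handed in, with the robot touching nothing.
Of spacer1, spacer2, spacer3, spacer4 only 2 to 4 are there at a start; the rules pass over those that are not, and their reading is None.
At some moment in a run one of spacer1, spacer2, spacer3, spacer4, lens, retainer, cap may be knocked a few centimetres aside while the robot is not near it.
Once in a run the grip may slacken for a moment while it holds something.
It also fails if it takes over 210 s, if anything falls off the work surface, if the arm or the gripper's body presses on something with over 40 N, if the wrist force passes 120 N, or if a joint passes its speed limit or range.

ROBOT

A 7-joint arm with a two-finger parallel gripper is mounted at the origin on the work surface. World frame = base frame: x ahead of the robot, y to its left, z up, the work surface at z = 0. Lengths are in m, angles in rad, forces in N, time in s.
With the tool pointing down it reaches from about 0.425 to 0.925 m from the base axis. Payload 6.8 kg.
Tool frame: the origin (TCP) lies midway between the tips of the shut fingers; the grasp point (between the pads) lies 19 mm behind it; z points along the fingers, y is the line along which they close (so a half turn about z gives the same grasp; the last joint's range is limited). The gripper opens to 85 mm and grips with 20 to 120 N. Pads are 22 mm wide; open, the fingers measure 114 mm over their backs; the gripper's body (76 mm by 85 mm) begins 54 mm behind the grasp point. The pads swing forward as they close: fully open they stand 13 mm farther back than shut.
Start: joints at [-1.403, 0.477, 0.022, 1.555, -0.011, 1.109, -0.083], TCP at [0.184, 0.65, 0.231] pointing down, gripper open.
Joint ranges: [-2.96, 2.96], [-0.34, 2.1], [-1.41, 1.46], [0.24, 2.44], [-1.37, 4.51], [0.17, 1.92], [-2.96, 2.96]. Speed limits (rad/s): [2.39, 2.39, 3.14, 3.14, 3.14, 3.14, 3.14].

INTERFACE

Orientations are given as a unit quaternion [w, x, y, z].
In Python, from station import bot gives the robot as it stands.
- The arm moves only by the tool jog_arm, never from a script. Its argument "rows" is a list of rows, each an object of numbers: "fingers": the finger opening in mm, from 0 to 85.4; "x", "y", "z": the shift along the tool's x, y, z in mm; "ax", "ay", "az": the turn, a rotation vector about the tool's x, y, z in degrees. A call has exactly 8 rows; each row shifts and turns the commanded pose from where the row before left it, along the tool's axes as they then stand; what a row does not reach is not made up. A row lasts 1/10 s, in which the tool goes at most 50 mm and 8.59 degrees, less where a joint would pass 70% of its speed; a pose out of reach is approached as far as the arm can. A call with a gripper value outside its range is refused whole. The fingers move at their own pace and stop on an object; "force" is the grip in N (left out, the last holds). Time passes only in rows, so rows that do not move let the fingers close, or fill a call up. It gives the time, the measured TCP pose, the force, the opening and the grip force at its end, in the units of the state.
- bot.get_obs(): the state, without advancing time (a new reading comes with each control period).
- bot.read_camera(name): name is "scene" or "top" or "wrist"; returns a dict with "pixels" (480x640x3 uint8, red, green, blue), "vertical_fov" (degrees; the focal length in pixels is half the picture's height over the tangent of half this angle, whatever the lens; pixels are square), "cx", "cy" (the principal point, pixels), "dist_coeffs" ([k1, k2, p1, p2, k3] as OpenCV has them; the pictures are not rectified), "world_from_camera" (4x4, takes a point from camera to world coordinates). Camera axes: x right, y down, z forward; pixel columns grow to the right and rows downward; lengths in m; the calibration is good to about 2 mm. A picture is of the moment at which its call begins. There is no depth.
- bot.hand_in(): hands the job in; it is judged then, once.
The state is a dict: "t": time; "q": joint angles; "joint_vel": joint speeds; "joint_torque": joint torques, N m; "eef_pos": TCP position; "tool_rot": TCP orientation; "contact_force": force on the tool from outside, world axes, zero at the start; "torque": the same for the moment, N m; "gripper_width": opening from 0.0 (shut) to 1.0 (fully open); "grasp_force": force on a finger pad.
Only numpy, scipy, OpenCV 4.12 (cv2) and the standard library are available. Lean on these libraries where they do the work, as an engineer would, in place of code of your own. Each camera call takes 0.05 s, during which the arm holds its last target. There are 200 camera calls.

## Working session

There is one attempt and no reset: what is moved stays moved. The work goes in short steps, Python scripts to look and compute and a tool call to move; the robot and the scene stay as the last step left them, time stands still between calls to the robot, and variables do not carry over. Pictures are saved under pics/ and viewed, at most 14 in all, crops included, and the job is handed in when it is done.

Besides the shell and the picture viewer there is one more tool, called as name(argument=value, ...) on one line, values as JSON. jog_arm: Moves the arm, as the interface text tells. Its arguments: {"type":"object","properties":{"rows":{"type":"array","items":{"type":"object","properties":{"fingers":{"type":"number"},"x":{"type":"number"},"y":{"type":"number"},"z":{"type":"number"},"ax":{"type":"number"},"ay":{"type":"number"},"az":{"type":"number"}}}},"force":{"type":"number"}},"required":["rows"]}

```bash
ls; mkdir -p pics
cat > h.py <<'E'
import numpy as np, cv2
from station import bot
def shot(n):
    c=bot.read_camera(n); im=cv2.cvtColor(np.asarray(c["pixels"]),cv2.COLOR_RGB2BGR)
    f=240/np.tan(np.radians(c["vertical_fov"])/2)
    K=np.array([[f,0,c["cx"]],[0,f,c["cy"]],[0,0,1]]);return im,K,np.array(c["dist_coeffs"],float),np.array(c["world_from_camera"])
def ray(cam,uv,z):
    im,K,d,T=cam
    p=cv2.undistortPoints(np.array(uv,float).reshape(-1,1,2),K,d).reshape(-1,2)
    r=np.c_[p,np.ones(len(p))]@T[:3,:3].T; o=T[:3,3]
    return o+r*((z-o[2])/r[:,2])[:,None]
def proj(cam,P):
    im,K,d,T=cam; W=np.linalg.inv(T)
    return cv2.projectPoints(np.array(P,float).reshape(-1,1,3),cv2.Rodrigues(W[:3,:3])[0],W[:3,3],K,d)[0].reshape(-1,2)
E
python3 - <<'E'
from h import *
for n in("scene","top"):
    c=shot(n);cv2.imwrite(f"pics/{n}0.png",c[0]);print(n,c[1][0,0],c[2],c[3].round(3).tolist())
o=bot.get_obs();print(o)
E
```

```text
pics
scene 479.80103269568735 [-0.07489617  0.          0.          0.          0.        ] [[-0.859, 0.393, -0.327, 1.069], [0.512, 0.674, -0.533, 0.739], [0.011, -0.625, -0.78, 1.164], [0.0, 0.0, 0.0, 1.0]]
top 465.5408621891428 [-0.01999725  0.          0.          0.          0.        ] [[-0.014, -0.98, 0.2, 0.301], [-1.0, 0.015, 0.002, -0.012], [-0.005, -0.2, -0.98, 1.437], [0.0, 0.0, 0.0, 1.0]]
{'t': 0.1, 'q': array([-1.40302754,  0.47769722,  0.02236003,  1.55637905, -0.0115007 ,
        1.10927274, -0.08307881]), 'joint_vel': array([-3.38848331e-04, -3.45201272e-03, -4.10624763e-05, -3.05031981e-03,
        9.82079925e-04, -5.31036985e-04, -4.24346413e-04]), 'joint_torque': array([ 4.52587148e-03, -5.97753060e+01,  1.61381710e+00, -2.81954008e+01,
        1.28352555e-02,  4.99904781e-03, -9.47144144e-06]), 'eef_pos': array([0.1837332 , 0.64895293, 0.23042565]), 'tool_rot': array([-4.96218473e-05,  1.37484898e-01,  9.90503529e-01, -8.12450826e-04]), 'contact_force': array([ 0.36003554,  1.2833499 , -0.00234995]), 'torque': array([ 0.08141887,  0.01029218, -0.0225026 ]), 'grasp_force': 0.0, 'gripper_width': 1.00054930377132}
```

View pics/top0.png

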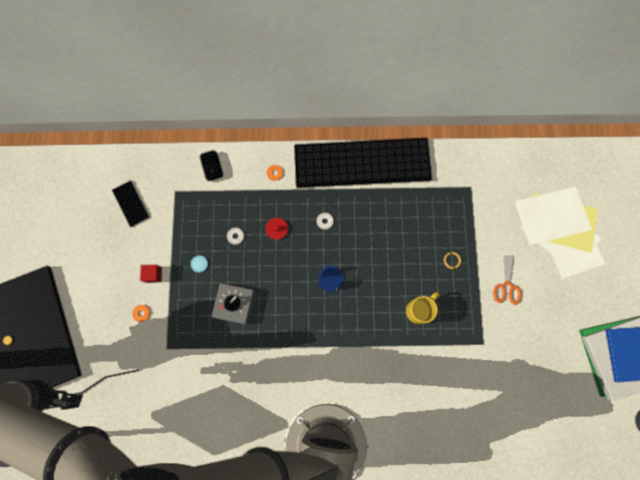

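View pics/scene0.png

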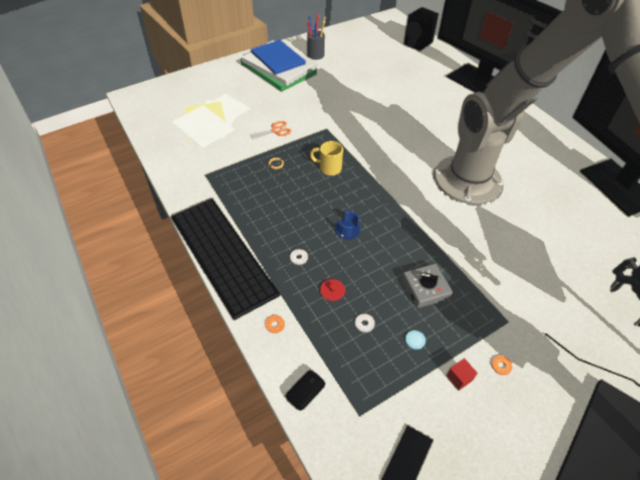

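The top view shows two white/silver rings on the mat at (235,236) and (325,221). The lookalikes are orange rings at (275,173) and (142,313), both off the mat. The lens is at (199,264) and the brass retainer at (452,260). The red cap is at (277,228), not to be confused with the red box at (150,273). The cell is at (331,279) and the dial at (233,303). So there are two spacers, which means click 2.

```bash
cat >> h.py <<'E'
M=dict(blue=((105,120,40),(125,255,255)),white=((0,0,170),(180,45,255)),lens=((85,40,120),(105,160,255)),brass=((10,90,80),(24,255,255)),red=((0,150,60),(5,255,255)),grey=((0,0,95),(180,40,215)),yellow=((23,130,60),(35,255,255)),dark=((0,0,0),(180,255,60)))
def blobs(im,col,amin=30,amax=1e5):
    m=cv2.inRange(cv2.cvtColor(im,cv2.COLOR_BGR2HSV),*[np.array(v) for v in M[col]])
    if col=="red": m|=cv2.inRange(cv2.cvtColor(im,cv2.COLOR_BGR2HSV),np.array((172,150,60)),np.array((180,255,255)))
    cs,_=cv2.findContours(m,cv2.RETR_EXTERNAL,cv2.CHAIN_APPROX_NONE)
    r=[]
    for c in cs:
        if amin<=cv2.contourArea(c)<=amax and len(c)>=5:
            r.append((cv2.fitEllipse(cv2.convexHull(c)) if len(cv2.convexHull(c))>=5 else cv2.minAreaRect(c),cv2.contourArea(c),c))
    return r
E
python3 - <<'E'
from h import *
t=shot("top");s=shot("scene")
for n,c in(("top",t),("scene",s)):
  for col,z in(("white",.006),("lens",.007),("brass",.005),("red",.01),("blue",.04)):
    for e,a,k in blobs(c[0],col,20,1000):
      p=ray(c,[e[0]],z)[0]
      if .3<p[0]<.95 and abs(p[1])<.55: print(n,col,np.round(e[0],1),np.round(e[1],1),a,p.round(4))
a=cv2.resize(t[0][240:340,190:390],None,fx=4,fy=4,interpolation=cv2.INTER_CUBIC)
cv2.imwrite("pics/crop1.png",a)
E
```

```text
top white [234.8 235.5] [15.3 15.7] 176.0 [0.6255 0.2775 0.006 ]
top white [324.5 220.5] [15.2 15.9] 175.5 [ 0.67   -0.0058  0.006 ]
top lens [198.6 263.5] [16.5 17.3] 206.0 [0.5375 0.3884 0.007 ]
top brass [423.9 307.8] [28.9 40.3] 741.0 [ 0.3905 -0.3057  0.005 ]
top brass [452. 260.] [17.8 18.4] 235.0 [ 0.5373 -0.4017  0.005 ]
top brass [274.4 172.1] [15.7 16.7] 187.5 [0.8345 0.1545 0.005 ]
top red [150.  273.1] [17.2 27.8] 277.0 [0.5089 0.538  0.01  ]
top red [276.5 228.1] [21.7 22.6] 359.0 [0.6463 0.1458 0.01  ]
top blue [330.7 278.6] [25.6 25.8] 473.5 [ 0.48   -0.0225  0.04  ]
scene white [417.6 340.4] [7.5 8.4] 36.0 [0.5335 0.3937 0.006 ]
scene white [364.6 322.5] [17.1 19.1] 239.0 [0.6247 0.2774 0.006 ]
scene white [298.6 256.4] [14.4 17.2] 178.0 [ 0.6696 -0.0054  0.006 ]
scene lens [415.3 339.4] [18.9 21.1] 294.5 [0.5374 0.3884 0.007 ]
scene brass [274.5 323.6] [17.9 19.4] 256.0 [0.8361 0.1564 0.005 ]
scene brass [275.8 162.9] [12.2 15.3] 133.5 [ 0.5381 -0.4009  0.005 ]
scene brass [328.1 157. ] [34.1 36.3] 815.0 [ 0.3626 -0.3345  0.005 ]
scene red [461.6 373.5] [23.6 27.7] 441.0 [0.4959 0.5264 0.01  ]
scene red [332.1 289.5] [21.  24.4] 383.0 [0.6461 0.1457 0.01  ]
scene blue [348.  225.3] [24.8 28.5] 453.5 [ 0.4933 -0.0098  0.04  ]
```

View pics/crop1.png

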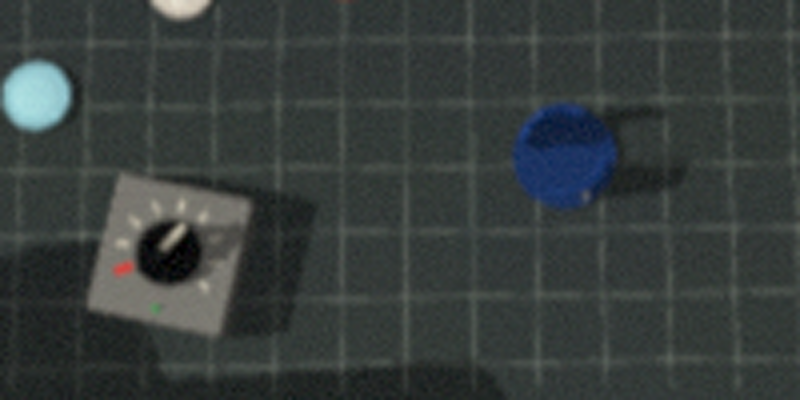

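The crop shows the dial at crop (168,250), the red mark at (122,268) and the pointer at up-right (185,228). That is about 149° clockwise from red, so click 5. Both cameras agree to about 1 mm on the spacers, lens, retainer and cap. I move to a view over the cell to get its slots.

jog_arm(rows=[{"x":-36,"y":-28,"z":-4,"fingers":70},{"x":-36,"y":-28,"z":-4},{"x":-36,"y":-28,"z":-4},{"x":-36,"y":-28,"z":-4},{"x":-36,"y":-28,"z":-4},{"x":-36,"y":-28,"z":-4},{"x":-36,"y":-28,"z":-4},{"x":-36,"y":-28,"z":-4}], force=40)

```text
invalid input
```

jog_arm(rows=[{"x":-22,"y":-42},{"x":-22,"y":-42},{"x":-22,"y":-42},{"x":-22,"y":-42},{"x":-22,"y":-42},{"x":-22,"y":-42},{"x":-22,"y":-42},{"x":-22,"y":-42}])

```text
invalid input
```

```bash
cat >> h.py <<'E'
from scipy.spatial.transform import Rotation as Ro
def st():
    o=bot.get_obs(); w,x,y,z=o["tool_rot"]; return o,np.array(o["eef_pos"]),Ro.from_quat([x,y,z,w])
def go(tx,ty,tz,yaw=None):
    "tool-frame shift (mm) and turn (deg) to TCP target; yaw = world angle of tool y mod 180; shifts assume turn done with shift in start frame"
    o,p,R=st(); Y=R.as_matrix()[:,1]; cur=np.degrees(np.arctan2(Y[1],Y[0]))
    d=R.inv().apply(np.array([tx,ty,tz])-p)*1e3
    tilt=np.degrees(np.arccos(-R.as_matrix()[2,2]))
    s="t %.1f pos %s yaw %.1f tilt %.2f width %.1fmm F %s | shift %s"%(o["t"],(p*1e3).round(1),cur,tilt,o["gripper_width"]*85.4,np.round(o["contact_force"],1),d.round(1))
    if yaw is not None:
        dy=(yaw-cur+90)%180-90; s+=" az %.1f (q7 %.2f)"%(-dy,o["q"][6])
        R2=Ro.from_rotvec([0,0,np.radians(dy)])*R
        s+=" shift-after-turn %s"%(R2.inv().apply(np.array([tx,ty,tz])-p)*1e3).round(1)
    print(s)
E
python3 - <<'E'
from h import *
w=shot("wrist");cv2.imwrite("pics/w1.png",w[0]);print(w[1],w[2],w[3].round(3).tolist())
go(.48,-.02,.25)
E
```

```text
[[354.04922256   0.         315.55386878]
 [  0.         354.04922256 233.72537934]
 [  0.           0.           1.        ]] [0.01774225 0.         0.         0.         0.        ] [[0.272, 0.93, 0.247, 0.12], [0.962, -0.262, -0.071, 0.667], [-0.001, 0.257, -0.966, 0.372], [0.0, 0.0, 0.0, 1.0]]
t 0.2 pos [183.8 649.2 230.8] yaw 74.2 tilt 0.05 width 85.4mm F [-0.1 -0.1  0.5] | shift [-467.3 -563.3  -18.7]
```

View pics/w1.png

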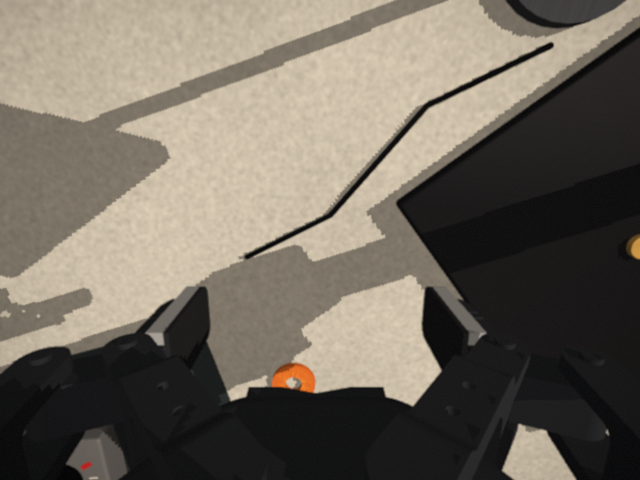

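The wrist picture shows the fingers framing the start area; the orange ring at (293,378) is a distractor. The jog was refused, so I retry with every key given.

jog_arm(rows=[{"fingers":70,"x":-36,"y":-28,"z":-4,"ax":0,"ay":0,"az":0},{"fingers":70,"x":-36,"y":-28,"z":-4,"ax":0,"ay":0,"az":0},{"fingers":70,"x":-36,"y":-28,"z":-4,"ax":0,"ay":0,"az":0},{"fingers":70,"x":-36,"y":-28,"z":-4,"ax":0,"ay":0,"az":0},{"fingers":70,"x":-36,"y":-28,"z":-4,"ax":0,"ay":0,"az":0},{"fingers":70,"x":-36,"y":-28,"z":-4,"ax":0,"ay":0,"az":0},{"fingers":70,"x":-36,"y":-28,"z":-4,"ax":0,"ay":0,"az":0},{"fingers":70,"x":-36,"y":-28,"z":-4,"ax":0,"ay":0,"az":0}], force=40)

```text
t: 1.05
eef_pos: [0.4008, 0.3538, 0.2636]
tool_rot: [0.0, 0.137, 0.991, 0.0]
contact_force: [0.0, 1.1, 0.4]
gripper_width: 0.819
grasp_force: 0.0
```

jog_arm(rows=[{"fingers":70,"x":-28,"y":-40,"z":0,"ax":0,"ay":0,"az":0},{"fingers":70,"x":-28,"y":-40,"z":0,"ax":0,"ay":0,"az":0},{"fingers":70,"x":-28,"y":-40,"z":0,"ax":0,"ay":0,"az":0},{"fingers":70,"x":-28,"y":-40,"z":0,"ax":0,"ay":0,"az":0},{"fingers":70,"x":-28,"y":-40,"z":0,"ax":0,"ay":0,"az":0},{"fingers":70,"x":-28,"y":-40,"z":0,"ax":0,"ay":0,"az":0},{"fingers":70,"x":-28,"y":-40,"z":0,"ax":0,"ay":0,"az":0},{"fingers":70,"x":-28,"y":-40,"z":0,"ax":0,"ay":0,"az":0}])

```text
t: 1.85
eef_pos: [0.5286, -0.0152, 0.2636]
tool_rot: [0.0, 0.137, 0.991, 0.0]
contact_force: [1.4, 1.0, -1.0]
gripper_width: 0.821
grasp_force: 0.0
```

Run:
```python
from h import *
w=shot("wrist");cv2.imwrite("pics/w2.png",w[0])
np.save("w2T.npy",w[3])
go(.67,-.0056,.1)
for e,a,k in blobs(w[0],"blue",200): print(np.round(e[0],1),np.round(e[1],1),a)
```

```text
t 1.9 pos [530.3 -24.7 264.1] yaw 73.6 tilt 0.31 width 70.0mm F [ 2.1 -6.5  1.4] | shift [-127.9   58.3  164.4]
[295.1 165.5] [72.6 73.7] 4025.5
```

View pics/w2.png

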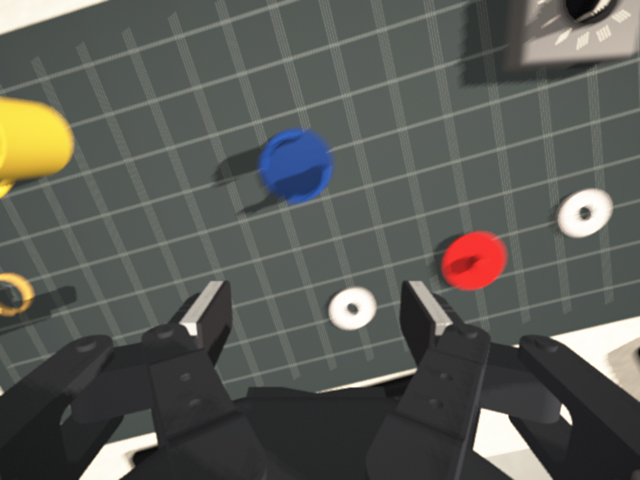

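The wrist view has the cell at (295,165), spacer B at (352,308), the cap at (473,262) and spacer A at (585,212). It is motion-blurred, so I retake a still crop of the cell.

Run:
```python
from h import *
for i in range(4): w=shot("wrist")
np.save("w3.npy",w[0]);np.savez("w3c.npz",K=w[1],d=w[2],T=w[3])
for e,a,k in blobs(w[0],"blue",200): print(np.round(e[0],1),np.round(e[1],1),a,ray(w,[e[0]],.04)); u,v=map(int,e[0])
for e,a,k in blobs(w[0],"white",200,8000): print(np.round(e[0],1),a,ray(w,[e[0]],.006))
for e,a,k in blobs(w[0],"red",200,8000): print(np.round(e[0],1),a,ray(w,[e[0]],.01))
c=w[0][v-50:v+50,u-60:u+60];cv2.imwrite("pics/w3.png",cv2.resize(c,None,fx=5,fy=5,interpolation=cv2.INTER_CUBIC));print(u,v)
go(.67,-.0056,.1)
```

```text
[298.8 163.3] [72.  73.9] 4066.5 [[ 0.48231695 -0.01926059  0.04      ]]
[117.5 458.5] 1667.5 [[ 0.80010499 -0.37680473  0.006     ]]
[511.1 447. ] 2851.0 [[0.93002197 0.14849237 0.006     ]]
[370.6 380.9] 266.5 [[ 0.77708185 -0.01122423  0.006     ]]
[545.3 336.1] 3643.5 [[0.77245135 0.21396149 0.006     ]]
[355.5 306.8] 1347.0 [[ 0.66943726 -0.00399748  0.006     ]]
[427.9 307.3] 531.0 [[0.69434737 0.08134173 0.006     ]]
[204.1 307.9] 581.5 [[ 0.61956565 -0.18347583  0.006     ]]
[588.8 210.1] 1716.5 [[0.62475797 0.27951683 0.006     ]]
[632.7  24.3] 3253.0 [[0.44641265 0.33496294 0.006     ]]
[153.8 -13.8] 1674.5 [[ 0.28367401 -0.10858416  0.006     ]]
[477.2 258.4] 2690.5 [[0.64606377 0.14826248 0.01      ]]
298 163
t 2.1 pos [528.1 -12.8 263.1] yaw 74.2 tilt 0.04 width 70.0mm F [-0.1  0.4  1.2] | shift [-134.7   45.6  163.1]
```

View pics/w3.png

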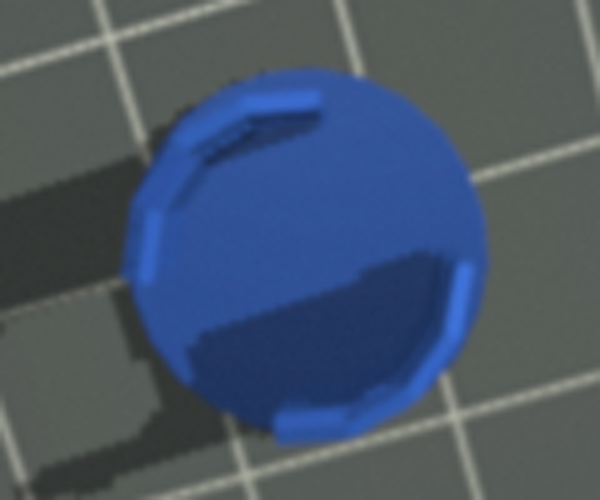

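The crop shows two rim arcs. One runs from (320,100) to (147,278), the other from (464,268) to (278,428), so the slots face upper-right and lower-left.

Run:
```python
from h import *
z=np.load("w3c.npz");w=(None,z["K"],z["d"],z["T"])
q=np.array([(320,100),(147,278),(464,268),(278,428)],float)/5+[238,113]
P=ray(w,q,.051);print(P.round(4))
for a,b in((0,3),(1,2)): print("diam",np.linalg.norm(P[a]-P[b]),(P[a]+P[b])/2)
c=P.mean(0);s=(P[0]+P[2])/2-(P[1]+P[3])/2;print(c,"slot axis deg",np.degrees(np.arctan2(s[1],s[0])))
for n in [(1,3),(0,2)]:
  pass
# base circle: fit from blob at z~.005 ; outer contour lower edges
cands=q
go(.6695,-.005,.03,None)
```

```text
[[ 0.4552 -0.0075  0.051 ]
 [ 0.4782 -0.0498  0.051 ]
 [ 0.4934  0.0107  0.051 ]
 [ 0.5137 -0.0336  0.051 ]]
diam 0.06405901630783652 [ 0.48447998 -0.02055636  0.051     ]
diam 0.06242284169953705 [ 0.48579279 -0.01953229  0.051     ]
[ 0.48513639 -0.02004433  0.051     ] slot axis deg 116.49804056927967
t 2.1 pos [528.1 -12.8 263.1] yaw 74.2 tilt 0.04 width 70.0mm F [-0.1  0.4  1.2] | shift [-134.    46.   233.1]
```

jog_arm(rows=[{"fingers":70,"x":0,"y":0,"z":25,"ax":0,"ay":0,"az":-8.46},{"fingers":70,"x":0,"y":0,"z":25,"ax":0,"ay":0,"az":-8.46},{"fingers":70,"x":0,"y":0,"z":25,"ax":0,"ay":0,"az":-8.46},{"fingers":70,"x":0,"y":0,"z":25,"ax":0,"ay":0,"az":-8.46},{"fingers":70,"x":0,"y":0,"z":25,"ax":0,"ay":0,"az":-8.46},{"fingers":66,"x":-43,"y":-19,"z":8,"ax":0,"ay":0,"az":0},{"fingers":66,"x":-43,"y":-19,"z":8,"ax":0,"ay":0,"az":0},{"fingers":66,"x":-43,"y":-19,"z":8,"ax":0,"ay":0,"az":0}])

```text
t: 2.9
eef_pos: [0.6702, -0.0036, 0.1137]
tool_rot: [-0.0, -0.231, 0.973, 0.001]
contact_force: [0.5, -0.6, 0.0]
gripper_width: 0.775
grasp_force: 0.0
```

Run:
```python
from h import *
for i in range(4): w=shot("wrist")
cv2.imwrite("pics/w4.png",w[0])
for e,a,k in blobs(w[0],"white",300,20000): print(np.round(e[0],1),np.round(e[1],1),a,ray(w,[e[0]],.006))
for e,a,k in blobs(w[0],"blue",200): print("blue",np.round(e[0],1),np.round(e[1],1),a)
go(.6695,-.005,.0,116.5)
```

```text
[516.1 469.9] [ 18.8 111.1] 869.5 [[0.78098836 0.24786972 0.006     ]]
[279.8 361.9] [ 11.3 137.8] 837.5 [[0.77748255 0.01938262 0.006     ]]
[422.1 307. ] [24.9 62.5] 552.5 [[0.68519422 0.0960819  0.006     ]]
[ 43.3 265.5] [ 19.7 320.3] 2867.0 [[ 0.78140867 -0.17021284  0.006     ]]
blue [426.8 -39.2] [120.  132.3] 1677.5
t 3.1 pos [669.   -4.3 113.1] yaw 116.7 tilt 0.12 width 65.8mm F [-0.3  0.6 -0.3] | shift [ -0.3  -1.  113.1] az 0.2 (q7 2.10) shift-after-turn [ -0.3  -1.  113.1]
```

View pics/w4.png

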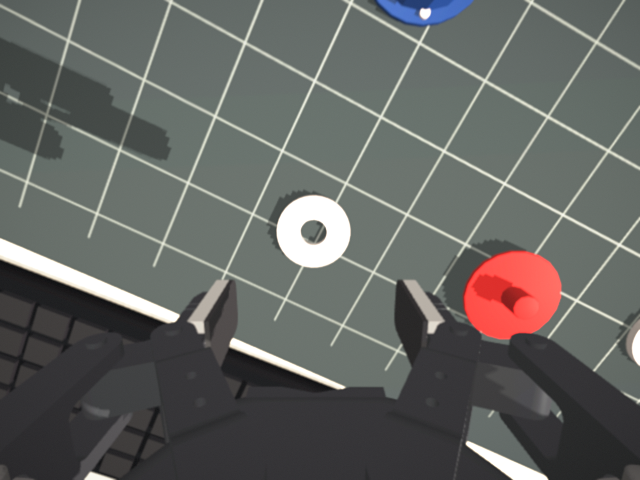

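Spacer B is at (314,231) in the wrist picture, midway between the fingers and clear of the cap at (513,295). I measure it with the grid lines removed.

```bash
cat >> h.py <<'E'
def disc(w,col,z,near,rng=.04,k=13):
    "discs of a colour, thin lines opened away; returns those within rng of near"
    m=cv2.inRange(cv2.cvtColor(w[0],cv2.COLOR_BGR2HSV),*[np.array(v) for v in M[col]])
    if col=="red": m|=cv2.inRange(cv2.cvtColor(w[0],cv2.COLOR_BGR2HSV),np.array((172,150,60)),np.array((180,255,255)))
    if k: 
        m=cv2.morphologyEx(m,cv2.MORPH_OPEN,cv2.getStructuringElement(cv2.MORPH_ELLIPSE,(k,k)))
    out=[]
    for c in cv2.findContours(m,cv2.RETR_EXTERNAL,cv2.CHAIN_APPROX_NONE)[0]:
        if len(c)<20: continue
        P=ray(w,c.reshape(-1,2),z); (x,y),r=cv2.minEnclosingCircle(P[:,:2].astype(np.float32)*1000)
        G=np.c_[2*P[:,:2],np.ones(len(P))]; s=np.linalg.lstsq(G,(P[:,:2]**2).sum(1),rcond=None)[0]
        rr=np.sqrt(s[2]+s[0]**2+s[1]**2); rms=np.std(np.hypot(P[:,0]-s[0],P[:,1]-s[1]))
        if np.hypot(s[0]-near[0],s[1]-near[1])<rng: out.append((s[:2].round(4),"d",(2e3*rr).round(1),"rms",(1e3*rms).round(2)))
    return out
E
python3 - <<'E'
from h import *
w=shot("wrist");print(disc(w,"white",.006,(.67,-.005)))
print(disc(w,"red",.011,(.646,.147)))
E
```

```text
[(array([ 0.6699, -0.0049]), 'd', np.float64(53.4), 'rms', np.float64(0.25))]
[(array([0.646, 0.147]), 'd', np.float64(69.6), 'rms', np.float64(1.02))]
```

jog_arm(rows=[{"fingers":60,"x":-0.5,"y":-1,"z":20,"ax":0,"ay":0,"az":0.2},{"fingers":60,"x":0,"y":0,"z":25,"ax":0,"ay":0,"az":0},{"fingers":60,"x":0,"y":0,"z":25,"ax":0,"ay":0,"az":0},{"fingers":60,"x":0,"y":0,"z":20,"ax":0,"ay":0,"az":0},{"fingers":60,"x":0,"y":0,"z":15,"ax":0,"ay":0,"az":0},{"fingers":60,"x":0,"y":0,"z":6,"ax":0,"ay":0,"az":0},{"fingers":60,"x":0,"y":0,"z":0,"ax":0,"ay":0,"az":0},{"fingers":60,"x":0,"y":0,"z":0,"ax":0,"ay":0,"az":0}])

```text
t: 3.95
eef_pos: [0.6707, -0.0074, 0.0044]
tool_rot: [0.001, -0.227, 0.974, -0.0]
contact_force: [-0.0, 0.5, 0.8]
gripper_width: 0.703
grasp_force: 0.0
```

Run:
```python
from h import *
w=shot("wrist");cv2.imwrite("pics/w5.png",w[0])
go(.6699,-.0049,.0,116.5)
```

```text
t 4.0 pos [670.8  -7.5   4.5] yaw 116.3 tilt 0.10 width 59.9mm F [-0.3  0.3 -0.1] | shift [-0.3  2.7  4.5] az -0.2 (q7 2.12) shift-after-turn [-0.3  2.7  4.5]
```

View pics/w5.png

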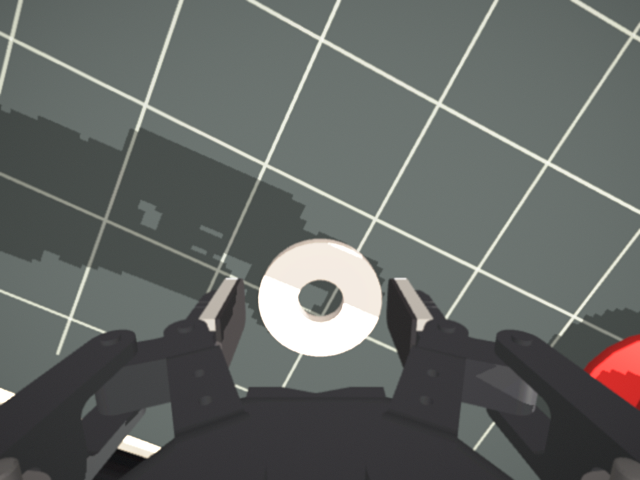

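The spacer at (320,298) lies between the pads, off 2–3 mm in tool y. I correct that, go lower and close.

jog_arm(rows=[{"fingers":58,"x":0,"y":2.5,"z":3,"ax":0,"ay":0,"az":-0.2},{"fingers":57,"x":0,"y":0,"z":2,"ax":0,"ay":0,"az":0},{"fingers":57,"x":0,"y":0,"z":2,"ax":0,"ay":0,"az":0},{"fingers":57,"x":0,"y":0,"z":0,"ax":0,"ay":0,"az":0},{"fingers":57,"x":0,"y":0,"z":0,"ax":0,"ay":0,"az":0},{"fingers":57,"x":0,"y":0,"z":0,"ax":0,"ay":0,"az":0},{"fingers":57,"x":0,"y":0,"z":0,"ax":0,"ay":0,"az":0},{"fingers":57,"x":0,"y":0,"z":0,"ax":0,"ay":0,"az":0}])

```text
t: 4.8
eef_pos: [0.6693, -0.0047, -0.0013]
tool_rot: [0.0, -0.229, 0.973, 0.001]
contact_force: [-6.0, 1.4, 18.9]
gripper_width: 0.668
grasp_force: 9.1
```

Fingertips touch the mat here (19 N). I raise 2.5 mm and grip.

jog_arm(rows=[{"fingers":57,"x":0,"y":0,"z":-2.5,"ax":0,"ay":0,"az":0},{"fingers":46,"x":0,"y":0,"z":0,"ax":0,"ay":0,"az":0},{"fingers":46,"x":0,"y":0,"z":0,"ax":0,"ay":0,"az":0},{"fingers":46,"x":0,"y":0,"z":0,"ax":0,"ay":0,"az":0},{"fingers":46,"x":0,"y":0,"z":0,"ax":0,"ay":0,"az":0},{"fingers":46,"x":0,"y":0,"z":0,"ax":0,"ay":0,"az":0},{"fingers":46,"x":0,"y":0,"z":-5,"ax":0,"ay":0,"az":0},{"fingers":46,"x":0,"y":0,"z":-5,"ax":0,"ay":0,"az":0}], force=40)

```text
t: 5.6
eef_pos: [0.6687, -0.0053, 0.0087]
tool_rot: [-0.0, -0.229, 0.973, 0.0]
contact_force: [-0.1, 0.4, 0.1]
gripper_width: 0.583
grasp_force: 41.4
```

Run:
```python
from h import *
w=shot("wrist");o,p,R=st();print(p,o["gripper_width"]*85.4,o["grasp_force"],o["contact_force"])
print(disc(w,"white",p[2]+.003,p))
go(.485,-.021,.12,116.5)
```

```text
[ 0.66931254 -0.00531885  0.00961734] 49.32353495899784 41.38507962226868 [ 0.78927674 -0.27206434  0.49288729]
[(array([ 0.6699, -0.0039]), 'd', np.float64(54.0), 'rms', np.float64(0.69))]
t 5.7 pos [669.3  -5.3   9.6] yaw 116.5 tilt 0.04 width 49.3mm F [ 0.8 -0.3  0.5] | shift [ 171.9   68.2 -110.5] az -0.0 (q7 2.12) shift-after-turn [ 171.9   68.2 -110.5]
```

jog_arm(rows=[{"fingers":46,"x":0,"y":0,"z":-40,"ax":0,"ay":0,"az":0},{"fingers":46,"x":0,"y":8,"z":-40,"ax":0,"ay":0,"az":0},{"fingers":46,"x":20,"y":20,"z":-30,"ax":0,"ay":0,"az":0},{"fingers":46,"x":30,"y":20,"z":0,"ax":0,"ay":0,"az":0},{"fingers":46,"x":30,"y":20,"z":0,"ax":0,"ay":0,"az":0},{"fingers":46,"x":12,"y":0,"z":0,"ax":0,"ay":0,"az":0},{"fingers":46,"x":0,"y":0,"z":0,"ax":0,"ay":0,"az":0},{"fingers":46,"x":0,"y":0,"z":0,"ax":0,"ay":0,"az":0}])

```text
t: 6.45
eef_pos: [0.5576, 0.0143, 0.1191]
tool_rot: [0.001, -0.229, 0.973, -0.0]
contact_force: [0.9, 0.4, -0.9]
gripper_width: 0.581
grasp_force: 41.7
```

Run:
```python
from h import *
shot("wrist");w=shot("wrist");o,p,R=st();cv2.imwrite("pics/w6.png",w[0]);np.savez("w6c.npz",K=w[1],d=w[2],T=w[3])
print(disc(w,"white",p[2]+.003,p))
go(.485,-.021,.12,116.5)
```

```text
[(array([0.5596, 0.016 ]), 'd', np.float64(54.4), 'rms', np.float64(0.71))]
t 6.5 pos [557.9  14.5 118.9] yaw 116.5 tilt 0.07 width 49.4mm F [ 0.2 -0.1 -0.7] | shift [81.   0.7 -1.2] az -0.0 (q7 2.04) shift-after-turn [81.   0.8 -1.2]
```

View pics/w6.png

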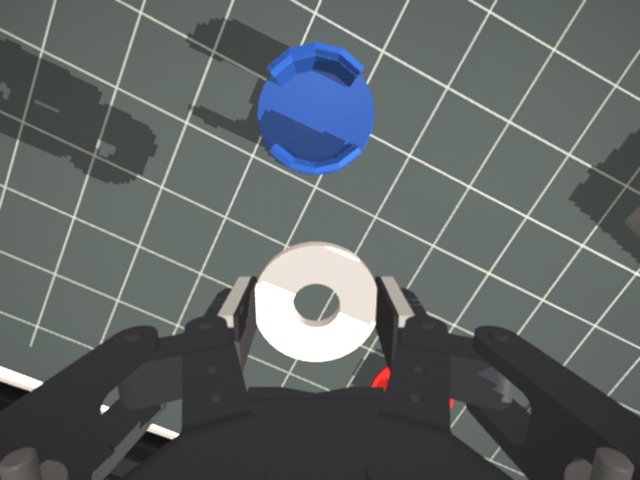

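The cell is centred at column ~316 and the held spacer is also at ~316, so tool y is aligned. The rim's outer edge is at rows 43 and 175; I work out the cell centre along tool x from these.

Run:
```python
from h import *
z=np.load("w6c.npz");w=(cv2.imread("pics/w6.png"),z["K"],z["d"],z["T"])
e=blobs(w[0],"blue",500)[0];k=e[2].reshape(-1,2);print(k.min(0),k.max(0))
P=ray(w,[(316,k[:,1].min()),(316,k[:,1].max())],.051);print(P,np.linalg.norm(P[0]-P[1]),P.mean(0))
B=ray(w,[(k[:,0].min(),110),(k[:,0].max(),110)],.005);print(B,np.linalg.norm(B[0]-B[1]),B.mean(0))
c=P.mean(0);go(c[0],c[1],.12,116.5)
```

```text
[257  42] [373 174]
[[ 0.45387074 -0.03649047  0.051     ]
 [ 0.51598598 -0.0054762   0.051     ]] 0.06942757556338128 [ 0.48492836 -0.02098334  0.051     ]
[[ 0.49924174 -0.05870138  0.005     ]
 [ 0.46397789  0.01198628  0.005     ]] 0.07899547293753323 [ 0.48160981 -0.02335755  0.005     ]
t 6.5 pos [557.9  14.5 118.9] yaw 116.5 tilt 0.07 width 49.4mm F [ 0.2 -0.1 -0.7] | shift [81.1  0.8 -1.2] az -0.0 (q7 2.04) shift-after-turn [81.1  0.8 -1.2]
```

jog_arm(rows=[{"fingers":46,"x":30,"y":0.3,"z":0,"ax":0,"ay":0,"az":0},{"fingers":46,"x":30,"y":0,"z":0,"ax":0,"ay":0,"az":0},{"fingers":46,"x":22,"y":0,"z":8,"ax":0,"ay":0,"az":0},{"fingers":46,"x":0,"y":0,"z":20,"ax":0,"ay":0,"az":0},{"fingers":46,"x":0,"y":0,"z":20,"ax":0,"ay":0,"az":0},{"fingers":46,"x":0,"y":0,"z":10,"ax":0,"ay":0,"az":0},{"fingers":46,"x":0,"y":0,"z":0,"ax":0,"ay":0,"az":0},{"fingers":46,"x":0,"y":0,"z":0,"ax":0,"ay":0,"az":0}])

```text
t: 7.35
eef_pos: [0.4835, -0.0218, 0.061]
tool_rot: [0.0, -0.229, 0.973, -0.0]
contact_force: [0.6, -0.5, -0.3]
gripper_width: 0.584
grasp_force: 41.7
```

Run:
```python
from h import *
w=shot("wrist");cv2.imwrite("pics/w7.png",w[0][150:450,150:490])
go(.4841,-.0216,.006,116.5)
```

```text
t 7.4 pos [483.7 -21.8  61.3] yaw 116.5 tilt 0.06 width 49.6mm F [ 0.2  0.3 -0.2] | shift [-0.4  0.  55.3] az -0.0 (q7 2.12) shift-after-turn [-0.4  0.  55.3]
```

View pics/w7.png

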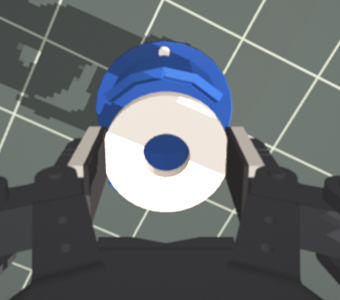

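The spacer sits over the bore between the walls, with the fingers in the slots. Lower.

jog_arm(rows=[{"fingers":46,"x":-0.3,"y":0,"z":8,"ax":0,"ay":0,"az":0},{"fingers":46,"x":0,"y":0,"z":10,"ax":0,"ay":0,"az":0},{"fingers":46,"x":0,"y":0,"z":10,"ax":0,"ay":0,"az":0},{"fingers":46,"x":0,"y":0,"z":10,"ax":0,"ay":0,"az":0},{"fingers":46,"x":0,"y":0,"z":10,"ax":0,"ay":0,"az":0},{"fingers":46,"x":0,"y":0,"z":5,"ax":0,"ay":0,"az":0},{"fingers":46,"x":0,"y":0,"z":0,"ax":0,"ay":0,"az":0},{"fingers":46,"x":0,"y":0,"z":0,"ax":0,"ay":0,"az":0}])

```text
t: 8.2
eef_pos: [0.4829, -0.0217, 0.0077]
tool_rot: [-0.0, -0.229, 0.973, 0.0]
contact_force: [0.1, -0.3, 0.1]
gripper_width: 0.582
grasp_force: 41.7
```

jog_arm(rows=[{"fingers":46,"x":-0.5,"y":0,"z":1.5,"ax":0,"ay":0,"az":0},{"fingers":46,"x":0,"y":0,"z":0,"ax":0,"ay":0,"az":0},{"fingers":62,"x":0,"y":0,"z":0,"ax":0,"ay":0,"az":0},{"fingers":62,"x":0,"y":0,"z":0,"ax":0,"ay":0,"az":0},{"fingers":62,"x":0,"y":0,"z":0,"ax":0,"ay":0,"az":0},{"fingers":62,"x":0,"y":0,"z":-15,"ax":0,"ay":0,"az":0},{"fingers":62,"x":0,"y":0,"z":-40,"ax":0,"ay":0,"az":0},{"fingers":62,"x":0,"y":0,"z":-45,"ax":0,"ay":0,"az":0}])

```text
t: 9.0
eef_pos: [0.4822, -0.0215, 0.1065]
tool_rot: [-0.002, -0.229, 0.973, 0.0]
contact_force: [1.7, 0.5, -0.2]
gripper_width: 0.726
grasp_force: 0.0
```

Run:
```python
from h import *
t=shot("top");s=shot("scene")
for n,c in(("top",t),("scene",s)):
  print(n,"sp",disc(c,"white",.006,(.6250,.2775),.08,3),"lens",disc(c,"lens",.007,(.5375,.3884),.08,3),"ret",disc(c,"brass",.006,(.5377,-.4015),.08,0),"cap",disc(c,"red",.01,(.646,.146),.08,3))
go(.625,.2775,.12,116.5)
```

```text
top sp [(array([0.6254, 0.2777]), 'd', np.float64(47.6), 'rms', np.float64(0.89))] lens [(array([0.5376, 0.3884]), 'd', np.float64(51.2), 'rms', np.float64(1.02))] ret [(array([ 0.5378, -0.4011]), 'd', np.float64(48.1), 'rms', np.float64(3.36))] cap [(array([0.6466, 0.1459]), 'd', np.float64(68.8), 'rms', np.float64(1.08))]
scene sp [(array([0.6245, 0.2772]), 'd', np.float64(50.3), 'rms', np.float64(1.07)), (array([0.5954, 0.2889]), 'd', np.float64(769.6), 'rms', np.float64(106.58))] lens [(array([0.5371, 0.3883]), 'd', np.float64(54.2), 'rms', np.float64(1.04))] ret [(array([ 0.5395, -0.3998]), 'd', np.float64(53.6), 'rms', np.float64(1.65))] cap [(array([0.6459, 0.1453]), 'd', np.float64(68.0), 'rms', np.float64(0.99))]
t 9.1 pos [487.1 -21.5 111.2] yaw 116.5 tilt 0.53 width 61.8mm F [1.4 0.  0.2] | shift [-256.7  206.2   -7.2] az -0.0 (q7 2.09) shift-after-turn [-256.9  206.    -7.2]
```

jog_arm(rows=[{"fingers":62,"x":-32,"y":25.8,"z":0,"ax":0,"ay":0,"az":0},{"fingers":62,"x":-32,"y":25.8,"z":0,"ax":0,"ay":0,"az":0},{"fingers":62,"x":-32,"y":25.8,"z":0,"ax":0,"ay":0,"az":0},{"fingers":62,"x":-32,"y":25.8,"z":0,"ax":0,"ay":0,"az":0},{"fingers":62,"x":-32,"y":25.8,"z":0,"ax":0,"ay":0,"az":0},{"fingers":62,"x":-32,"y":25.8,"z":0,"ax":0,"ay":0,"az":0},{"fingers":62,"x":-32,"y":25.8,"z":0,"ax":0,"ay":0,"az":0},{"fingers":62,"x":-32,"y":25.8,"z":0,"ax":0,"ay":0,"az":0}])

```text
t: 9.9
eef_pos: [0.6206, 0.279, 0.1057]
tool_rot: [-0.0, -0.229, 0.973, -0.0]
contact_force: [-0.1, -0.4, 0.1]
gripper_width: 0.726
grasp_force: 0.0
```

Run:
```python
from h import *
for i in range(4): w=shot("wrist")
d=disc(w,"white",.006,(.625,.2775),.05);print(d)
P=d[0][0];go(P[0],P[1],.003,116.5)
```

```text
[(array([0.6256, 0.2773]), 'd', np.float64(52.1), 'rms', np.float64(0.2))]
t 10.1 pos [619.9 278.5 105.2] yaw 116.6 tilt 0.08 width 61.8mm F [-0.7 -1.2 -0.6] | shift [ -4.7  -3.6 102.2] az 0.1 (q7 1.66) shift-after-turn [ -4.7  -3.6 102.2]
```

jog_arm(rows=[{"fingers":60,"x":-4.7,"y":-3.6,"z":20,"ax":0,"ay":0,"az":0.1},{"fingers":60,"x":0,"y":0,"z":30,"ax":0,"ay":0,"az":0},{"fingers":60,"x":0,"y":0,"z":25,"ax":0,"ay":0,"az":0},{"fingers":60,"x":0,"y":0,"z":15,"ax":0,"ay":0,"az":0},{"fingers":60,"x":0,"y":0,"z":8,"ax":0,"ay":0,"az":0},{"fingers":60,"x":0,"y":0,"z":3,"ax":0,"ay":0,"az":0},{"fingers":60,"x":0,"y":0,"z":0,"ax":0,"ay":0,"az":0},{"fingers":60,"x":0,"y":0,"z":0,"ax":0,"ay":0,"az":0}])

```text
t: 10.9
eef_pos: [0.6271, 0.2767, 0.0065]
tool_rot: [0.001, -0.228, 0.974, 0.0]
contact_force: [-0.2, 0.4, 0.5]
gripper_width: 0.704
grasp_force: 0.0
```

Run:
```python
from h import *
w=shot("wrist");d=disc(w,"white",.006,(.625,.2775),.05,25);print(d)
go(.6256,.2773,.001,116.5)
```

```text
[(array([0.6258, 0.278 ]), 'd', np.float64(53.6), 'rms', np.float64(0.36))]
t 10.9 pos [627.1 276.7   6.5] yaw 116.4 tilt 0.11 width 59.9mm F [-0.5  0.1 -0.4] | shift [1.1 1.2 5.5] az -0.1 (q7 1.69) shift-after-turn [1.1 1.2 5.5]
```

jog_arm(rows=[{"fingers":60,"x":1,"y":1.2,"z":3,"ax":0,"ay":0,"az":-0.1},{"fingers":58,"x":0,"y":0,"z":2.5,"ax":0,"ay":0,"az":0},{"fingers":46,"x":0,"y":0,"z":0,"ax":0,"ay":0,"az":0},{"fingers":46,"x":0,"y":0,"z":0,"ax":0,"ay":0,"az":0},{"fingers":46,"x":0,"y":0,"z":0,"ax":0,"ay":0,"az":0},{"fingers":46,"x":0,"y":0,"z":0,"ax":0,"ay":0,"az":0},{"fingers":46,"x":0,"y":0,"z":0,"ax":0,"ay":0,"az":0},{"fingers":46,"x":0,"y":0,"z":0,"ax":0,"ay":0,"az":0}])

```text
t: 11.75
eef_pos: [0.6252, 0.2774, 0.0003]
tool_rot: [0.0, -0.229, 0.973, 0.0]
contact_force: [-0.4, -0.3, 5.8]
gripper_width: 0.583
grasp_force: 44.6
```

Run:
```python
from h import *
w=shot("wrist");o,p,R=st();d=disc(w,"white",.006,(.625,.2775),.05,25);print(d,o["grasp_force"])
go(.4845,-.0213,.12,116.5)
```

```text
[(array([0.6262, 0.2786]), 'd', np.float64(53.4), 'rms', np.float64(0.68))] 44.5531607147538
t 11.8 pos [6.252e+02 2.774e+02 3.000e-01] yaw 116.5 tilt 0.05 width 49.3mm F [-1.5  0.6  6.2] | shift [ 259.1 -204.5 -119.9] az 0.0 (q7 1.69) shift-after-turn [ 259.1 -204.5 -119.9]
```

jog_arm(rows=[{"fingers":46,"x":0,"y":0,"z":-30,"ax":0,"ay":0,"az":0},{"fingers":46,"x":5,"y":-4,"z":-40,"ax":0,"ay":0,"az":0},{"fingers":46,"x":20,"y":-15,"z":-38,"ax":0,"ay":0,"az":0},{"fingers":46,"x":36,"y":-28,"z":-12,"ax":0,"ay":0,"az":0},{"fingers":46,"x":36,"y":-28,"z":0,"ax":0,"ay":0,"az":0},{"fingers":46,"x":36,"y":-28,"z":0,"ax":0,"ay":0,"az":0},{"fingers":46,"x":36,"y":-28,"z":0,"ax":0,"ay":0,"az":0},{"fingers":46,"x":36,"y":-28,"z":0,"ax":0,"ay":0,"az":0}])

```text
t: 12.6
eef_pos: [0.5111, 0.0416, 0.1196]
tool_rot: [-0.0, -0.229, 0.973, -0.0]
contact_force: [0.7, -0.6, -0.9]
gripper_width: 0.584
grasp_force: 41.7
```

Run:
```python
from h import *
o,p,R=st();print(o["grasp_force"])
go(.4842,-.0213,.065,116.5)
```

```text
41.67456865310669
t 12.6 pos [511.1  41.6 119.6] yaw 116.5 tilt 0.01 width 49.8mm F [ 0.7 -0.6 -0.9] | shift [ 52.1 -44.3  54.6] az 0.0 (q7 1.96) shift-after-turn [ 52.1 -44.3  54.6]
```

jog_arm(rows=[{"fingers":46,"x":30,"y":-25,"z":0,"ax":0,"ay":0,"az":0},{"fingers":46,"x":22,"y":-19.3,"z":5,"ax":0,"ay":0,"az":0},{"fingers":46,"x":0,"y":0,"z":20,"ax":0,"ay":0,"az":0},{"fingers":46,"x":0,"y":0,"z":20,"ax":0,"ay":0,"az":0},{"fingers":46,"x":0,"y":0,"z":9,"ax":0,"ay":0,"az":0},{"fingers":46,"x":0,"y":0,"z":0,"ax":0,"ay":0,"az":0},{"fingers":46,"x":0,"y":0,"z":0,"ax":0,"ay":0,"az":0},{"fingers":46,"x":0,"y":0,"z":0,"ax":0,"ay":0,"az":0}])

```text
t: 13.4
eef_pos: [0.4863, -0.0194, 0.0665]
tool_rot: [0.001, -0.229, 0.973, -0.0]
contact_force: [0.0, -0.3, 0.2]
gripper_width: 0.584
grasp_force: 41.7
```

Run:
```python
from h import *
w=shot("wrist");o,p,R=st();print(o["grasp_force"],disc(w,"white",p[2]+.0055,p,.03,25))
go(.4842,-.0213,.0125,116.5)
```

```text
41.67520880699158 [(array([ 0.4848, -0.0198]), 'd', np.float64(56.5), 'rms', np.float64(2.83))]
t 13.4 pos [486.2 -19.4  66.5] yaw 116.5 tilt 0.08 width 49.5mm F [ 0.8 -0.  -0.5] | shift [ 2.8 -0.8 54. ] az 0.0 (q7 2.12) shift-after-turn [ 2.8 -0.8 54. ]
```

jog_arm(rows=[{"fingers":46,"x":2.6,"y":-0.7,"z":0,"ax":0,"ay":0,"az":0},{"fingers":46,"x":0,"y":0,"z":8,"ax":0,"ay":0,"az":0},{"fingers":46,"x":0,"y":0,"z":10,"ax":0,"ay":0,"az":0},{"fingers":46,"x":0,"y":0,"z":10,"ax":0,"ay":0,"az":0},{"fingers":46,"x":0,"y":0,"z":10,"ax":0,"ay":0,"az":0},{"fingers":46,"x":0,"y":0,"z":10,"ax":0,"ay":0,"az":0},{"fingers":46,"x":0,"y":0,"z":6,"ax":0,"ay":0,"az":0},{"fingers":46,"x":0,"y":0,"z":0,"ax":0,"ay":0,"az":0}])

```text
t: 14.25
eef_pos: [0.4832, -0.0214, 0.0113]
tool_rot: [-0.001, -0.229, 0.973, 0.0]
contact_force: [-1.0, 0.1, 0.6]
gripper_width: 0.58
grasp_force: 41.8
```

jog_arm(rows=[{"fingers":46,"x":0,"y":0,"z":0.5,"ax":0,"ay":0,"az":0},{"fingers":46,"x":0,"y":0,"z":0,"ax":0,"ay":0,"az":0},{"fingers":62,"x":0,"y":0,"z":0,"ax":0,"ay":0,"az":0},{"fingers":62,"x":0,"y":0,"z":0,"ax":0,"ay":0,"az":0},{"fingers":62,"x":0,"y":0,"z":0,"ax":0,"ay":0,"az":0},{"fingers":62,"x":0,"y":0,"z":-15,"ax":0,"ay":0,"az":0},{"fingers":62,"x":0,"y":0,"z":-45,"ax":0,"ay":0,"az":0},{"fingers":62,"x":0,"y":0,"z":-50,"ax":0,"ay":0,"az":0}])

```text
t: 15.05
eef_pos: [0.4823, -0.0215, 0.1214]
tool_rot: [-0.002, -0.229, 0.973, 0.0]
contact_force: [0.9, 0.8, 0.2]
gripper_width: 0.729
grasp_force: 0.0
```

Run:
```python
from h import *
t=shot("top");s=shot("scene");w=shot("wrist");cv2.imwrite("pics/w8.png",w[0])
for n,c in(("top",t),("scene",s)):
  print(n,"sp",disc(c,"white",.017,(.485,-.021),.05,3),"lens",disc(c,"lens",.007,(.5375,.3884),.08,3),"ret",disc(c,"brass",.006,(.5377,-.4015),.08,0),"cap",disc(c,"red",.01,(.646,.146),.08,3))
go(.5375,.3884,.11,116.5)
```

```text
top sp [] lens [(array([0.5377, 0.3883]), 'd', np.float64(51.0), 'rms', np.float64(1.01))] ret [(array([ 0.5379, -0.401 ]), 'd', np.float64(48.0), 'rms', np.float64(3.38))] cap [(array([0.6466, 0.1459]), 'd', np.float64(68.4), 'rms', np.float64(1.06))]
scene sp [(array([ 0.4795, -0.0211]), 'd', np.float64(41.3), 'rms', np.float64(6.85))] lens [(array([0.5371, 0.3883]), 'd', np.float64(54.2), 'rms', np.float64(1.04))] ret [(array([ 0.5398, -0.4   ]), 'd', np.float64(53.3), 'rms', np.float64(1.66))] cap [(array([0.6458, 0.1452]), 'd', np.float64(67.9), 'rms', np.float64(0.98))]
t 15.2 pos [486.1 -21.1 124.3] yaw 116.5 tilt 0.40 width 61.9mm F [ 0.1  1.1 -1.5] | shift [-228.7  343.6   15.1] az -0.0 (q7 2.09) shift-after-turn [-228.7  343.6   15.1]
```

View pics/w8.png

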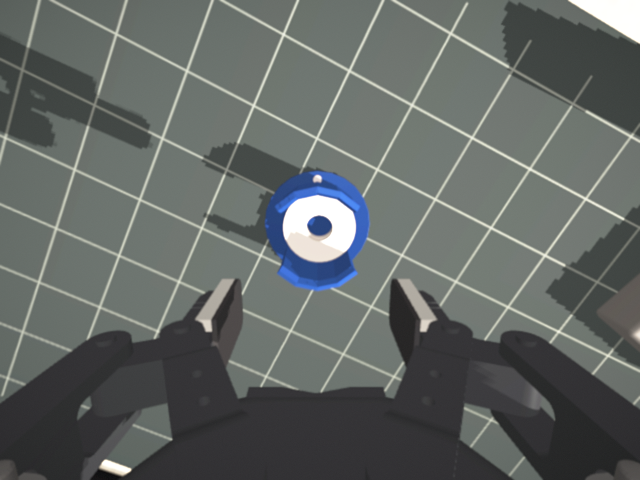

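Both spacers are in the cell (ring at (319,228) in the wrist view). Next is the lens.

jog_arm(rows=[{"fingers":62,"x":-26,"y":39,"z":0,"ax":0,"ay":0,"az":0},{"fingers":62,"x":-26,"y":39,"z":0,"ax":0,"ay":0,"az":0},{"fingers":62,"x":-26,"y":39,"z":0,"ax":0,"ay":0,"az":0},{"fingers":62,"x":-26,"y":39,"z":0,"ax":0,"ay":0,"az":0},{"fingers":62,"x":-26,"y":39,"z":0,"ax":0,"ay":0,"az":0},{"fingers":62,"x":-26,"y":39,"z":0,"ax":0,"ay":0,"az":0},{"fingers":62,"x":-26,"y":39,"z":0,"ax":0,"ay":0,"az":0},{"fingers":62,"x":-26,"y":39,"z":0,"ax":0,"ay":0,"az":0}])

```text
t: 16.0
eef_pos: [0.5296, 0.3522, 0.1195]
tool_rot: [-0.001, -0.229, 0.973, -0.0]
contact_force: [0.3, -0.6, 0.6]
gripper_width: 0.725
grasp_force: 0.0
```

jog_arm(rows=[{"fingers":62,"x":-20,"y":30,"z":5,"ax":0,"ay":0,"az":0},{"fingers":62,"x":0,"y":0,"z":15,"ax":0,"ay":0,"az":0},{"fingers":62,"x":0,"y":0,"z":0,"ax":0,"ay":0,"az":0},{"fingers":62,"x":0,"y":0,"z":0,"ax":0,"ay":0,"az":0},{"fingers":62,"x":0,"y":0,"z":0,"ax":0,"ay":0,"az":0},{"fingers":62,"x":0,"y":0,"z":0,"ax":0,"ay":0,"az":0},{"fingers":62,"x":0,"y":0,"z":0,"ax":0,"ay":0,"az":0},{"fingers":62,"x":0,"y":0,"z":0,"ax":0,"ay":0,"az":0}])

```text
t: 16.8
eef_pos: [0.5353, 0.3862, 0.1018]
tool_rot: [0.0, -0.229, 0.973, 0.0]
contact_force: [-0.0, 0.2, 0.7]
gripper_width: 0.731
grasp_force: 0.0
```

Run:
```python
from h import *
w=shot("wrist");cv2.imwrite("pics/w9.png",w[0])
d=disc(w,"lens",.007,(.537,.388),.05,9);print(d)
go(d[0][0][0] if d else .5374,d[0][0][1] if d else .3883,.002,116.5)
```

```text
[(array([0.5382, 0.3888]), 'd', np.float64(52.0), 'rms', np.float64(0.24))]
t 16.9 pos [535.2 386.3 101.7] yaw 116.5 tilt 0.04 width 61.9mm F [0.1 0.1 0.6] | shift [-3.7  0.9 99.7] az -0.0 (q7 1.44) shift-after-turn [-3.7  0.9 99.7]
```

jog_arm(rows=[{"fingers":60,"x":-3.5,"y":1,"z":20,"ax":0,"ay":0,"az":0},{"fingers":60,"x":0,"y":0,"z":30,"ax":0,"ay":0,"az":0},{"fingers":60,"x":0,"y":0,"z":25,"ax":0,"ay":0,"az":0},{"fingers":60,"x":0,"y":0,"z":15,"ax":0,"ay":0,"az":0},{"fingers":60,"x":0,"y":0,"z":5,"ax":0,"ay":0,"az":0},{"fingers":60,"x":0,"y":0,"z":0,"ax":0,"ay":0,"az":0},{"fingers":60,"x":0,"y":0,"z":0,"ax":0,"ay":0,"az":0},{"fingers":60,"x":0,"y":0,"z":0,"ax":0,"ay":0,"az":0}])

```text
t: 17.65
eef_pos: [0.5386, 0.3895, 0.0077]
tool_rot: [0.001, -0.229, 0.973, 0.001]
contact_force: [0.2, 0.5, 0.4]
gripper_width: 0.702
grasp_force: 0.0
```

Run:
```python
from h import *
w=shot("wrist");d=disc(w,"lens",.007,(.537,.388),.05,9);print(d)
go(.538,.3886,.001,116.5)
```

```text
[(array([0.5383, 0.3888]), 'd', np.float64(52.5), 'rms', np.float64(0.31))]
t 17.7 pos [538.4 389.4   7.6] yaw 116.5 tilt 0.12 width 60.1mm F [-0.7 -0.2 -0.7] | shift [ 0.8 -0.6  6.5] az -0.0 (q7 1.46) shift-after-turn [ 0.8 -0.6  6.5]
```

jog_arm(rows=[{"fingers":60,"x":0.5,"y":-0.5,"z":4,"ax":0,"ay":0,"az":0},{"fingers":58,"x":0,"y":0,"z":2.2,"ax":0,"ay":0,"az":0},{"fingers":46,"x":0,"y":0,"z":0,"ax":0,"ay":0,"az":0},{"fingers":46,"x":0,"y":0,"z":0,"ax":0,"ay":0,"az":0},{"fingers":46,"x":0,"y":0,"z":0,"ax":0,"ay":0,"az":0},{"fingers":46,"x":0,"y":0,"z":0,"ax":0,"ay":0,"az":0},{"fingers":46,"x":0,"y":0,"z":0,"ax":0,"ay":0,"az":0},{"fingers":46,"x":0,"y":0,"z":0,"ax":0,"ay":0,"az":0}], force=50)

```text
t: 18.5
eef_pos: [0.5377, 0.3885, 0.0004]
tool_rot: [0.0, -0.229, 0.973, 0.0]
contact_force: [-0.8, 0.2, 5.8]
gripper_width: 0.578
grasp_force: 54.8
```

Run:
```python
from h import *
w=shot("wrist");o,p,R=st();d=disc(w,"lens",.007,p,.05,9);print(p,d,o["grasp_force"])
if d: print("tool offset",R.inv().apply(np.r_[d[0][0],p[2]]-p)*1e3)
go(.4845,-.0213,.12,116.5)
```

```text
[5.37696166e-01 3.88493436e-01 4.07703743e-04] [(array([0.5385, 0.3897]), 'd', np.float64(52.5), 'rms', np.float64(0.59))] 54.75139699605961
tool offset [-1.25774729e+00  7.21121412e-01  9.29078424e-04]
t 18.6 pos [5.377e+02 3.885e+02 4.000e-01] yaw 116.5 tilt 0.04 width 49.4mm F [-0.9  0.   4.8] | shift [ 230.4 -343.  -119.8] az 0.0 (q7 1.46) shift-after-turn [ 230.4 -343.  -119.8]
```

jog_arm(rows=[{"fingers":46,"x":0,"y":0,"z":-30,"ax":0,"ay":0,"az":0},{"fingers":46,"x":2,"y":-3,"z":-45,"ax":0,"ay":0,"az":0},{"fingers":46,"x":10,"y":-15,"z":-45,"ax":0,"ay":0,"az":0},{"fingers":46,"x":25,"y":-37,"z":0,"ax":0,"ay":0,"az":0},{"fingers":46,"x":25,"y":-37,"z":0,"ax":0,"ay":0,"az":0},{"fingers":46,"x":25,"y":-37,"z":0,"ax":0,"ay":0,"az":0},{"fingers":46,"x":25,"y":-37,"z":0,"ax":0,"ay":0,"az":0},{"fingers":46,"x":25,"y":-37,"z":0,"ax":0,"ay":0,"az":0}])

```text
t: 19.35
eef_pos: [0.5045, 0.1434, 0.1197]
tool_rot: [-0.0, -0.229, 0.973, -0.0]
contact_force: [1.2, -0.1, -0.6]
gripper_width: 0.573
grasp_force: 51.9
```

jog_arm(rows=[{"fingers":46,"x":25,"y":-37,"z":0,"ax":0,"ay":0,"az":0},{"fingers":46,"x":25,"y":-37,"z":0,"ax":0,"ay":0,"az":0},{"fingers":46,"x":25,"y":-37,"z":0,"ax":0,"ay":0,"az":0},{"fingers":46,"x":15,"y":-20,"z":0,"ax":0,"ay":0,"az":0},{"fingers":46,"x":0,"y":0,"z":0,"ax":0,"ay":0,"az":0},{"fingers":46,"x":0,"y":0,"z":0,"ax":0,"ay":0,"az":0},{"fingers":46,"x":0,"y":0,"z":0,"ax":0,"ay":0,"az":0},{"fingers":46,"x":0,"y":0,"z":0,"ax":0,"ay":0,"az":0}])

```text
t: 20.15
eef_pos: [0.4835, -0.0106, 0.1199]
tool_rot: [-0.0, -0.23, 0.973, 0.0]
contact_force: [-0.4, 0.3, -0.6]
gripper_width: 0.577
grasp_force: 51.9
```

Run:
```python
from h import *
w=shot("wrist");o,p,R=st();d=disc(w,"lens",p[2]+.0065,p,.05,9);print(p,d,o["grasp_force"])
if d: print("tool offset",R.inv().apply(np.r_[d[0][0],p[2]]-p)*1e3)
go(.4842,-.0213,.06,116.5)
```

```text
[ 0.48352892 -0.01072955  0.11995856] [(array([ 0.4851, -0.0087]), 'd', np.float64(46.1), 'rms', np.float64(3.75))] 51.93243384361267
tool offset [-2.31394805e+00  1.11042302e+00  2.46655182e-04]
t 20.2 pos [483.5 -10.7 120. ] yaw 116.6 tilt 0.02 width 49.5mm F [ 0.4 -0.1  0.1] | shift [ 4.1 -9.8 60. ] az 0.1 (q7 2.06) shift-after-turn [ 4.1 -9.8 60. ]
```

jog_arm(rows=[{"fingers":46,"x":4,"y":-9.8,"z":0,"ax":0,"ay":0,"az":0.1},{"fingers":46,"x":0,"y":0,"z":15,"ax":0,"ay":0,"az":0},{"fingers":46,"x":0,"y":0,"z":20,"ax":0,"ay":0,"az":0},{"fingers":46,"x":0,"y":0,"z":15,"ax":0,"ay":0,"az":0},{"fingers":46,"x":0,"y":0,"z":6,"ax":0,"ay":0,"az":0},{"fingers":46,"x":0,"y":0,"z":0,"ax":0,"ay":0,"az":0},{"fingers":46,"x":0,"y":0,"z":0,"ax":0,"ay":0,"az":0},{"fingers":46,"x":0,"y":0,"z":0,"ax":0,"ay":0,"az":0}])

```text
t: 21.0
eef_pos: [0.4848, -0.0226, 0.0648]
tool_rot: [0.001, -0.228, 0.974, -0.0]
contact_force: [0.5, 0.8, -0.0]
gripper_width: 0.58
grasp_force: 51.9
```

Run:
```python
from h import *
w=shot("wrist");o,p,R=st();d=disc(w,"lens",p[2]+.0065,p,.05,9);print(d,o["grasp_force"])
go(.4842,-.0213,.018,116.5)
```

```text
[(array([ 0.5016, -0.033 ]), 'd', np.float64(11.6), 'rms', np.float64(1.89)), (array([ 0.4852, -0.0432]), 'd', np.float64(9.5), 'rms', np.float64(0.81))] 51.93282186985016
t 21.1 pos [484.8 -22.5  64.8] yaw 116.4 tilt 0.08 width 49.4mm F [ 0.4 -0.2 -0.9] | shift [ 0.   1.4 46.8] az -0.1 (q7 2.13) shift-after-turn [ 0.   1.4 46.8]
```

jog_arm(rows=[{"fingers":46,"x":0.2,"y":1.2,"z":2,"ax":0,"ay":0,"az":-0.1},{"fingers":46,"x":0,"y":0,"z":8,"ax":0,"ay":0,"az":0},{"fingers":46,"x":0,"y":0,"z":10,"ax":0,"ay":0,"az":0},{"fingers":46,"x":0,"y":0,"z":10,"ax":0,"ay":0,"az":0},{"fingers":46,"x":0,"y":0,"z":10,"ax":0,"ay":0,"az":0},{"fingers":46,"x":0,"y":0,"z":5.5,"ax":0,"ay":0,"az":0},{"fingers":46,"x":0,"y":0,"z":0,"ax":0,"ay":0,"az":0},{"fingers":46,"x":0,"y":0,"z":0,"ax":0,"ay":0,"az":0}])

```text
t: 21.85
eef_pos: [0.4834, -0.0216, 0.0182]
tool_rot: [-0.0, -0.229, 0.973, 0.0]
contact_force: [-0.3, -0.2, -0.6]
gripper_width: 0.577
grasp_force: 51.9
```

jog_arm(rows=[{"fingers":46,"x":0,"y":0,"z":1,"ax":0,"ay":0,"az":0},{"fingers":46,"x":0,"y":0,"z":0,"ax":0,"ay":0,"az":0},{"fingers":62,"x":0,"y":0,"z":0,"ax":0,"ay":0,"az":0},{"fingers":62,"x":0,"y":0,"z":0,"ax":0,"ay":0,"az":0},{"fingers":62,"x":0,"y":0,"z":0,"ax":0,"ay":0,"az":0},{"fingers":62,"x":0,"y":0,"z":-15,"ax":0,"ay":0,"az":0},{"fingers":62,"x":0,"y":0,"z":-45,"ax":0,"ay":0,"az":0},{"fingers":62,"x":0,"y":0,"z":-50,"ax":0,"ay":0,"az":0}])

```text
t: 22.65
eef_pos: [0.4821, -0.0217, 0.1278]
tool_rot: [-0.002, -0.229, 0.973, 0.0]
contact_force: [2.1, 0.2, 0.4]
gripper_width: 0.721
grasp_force: 0.0
```

Run:
```python
from h import *
t=shot("top");s=shot("scene");w=shot("wrist");cv2.imwrite("pics/w10.png",w[0][100:340,160:480])
for n,c in(("top",t),("scene",s)):
  print(n,"ret",disc(c,"brass",.006,(.5377,-.4015),.08,0),"cap",disc(c,"red",.01,(.646,.146),.08,3))
print(disc(w,"lens",.024,(.485,-.021),.05,5))
go(.5385,-.4005,.12,116.5)
```

```text
top ret [(array([ 0.5379, -0.4011]), 'd', np.float64(47.7), 'rms', np.float64(3.41))] cap [(array([0.6465, 0.146 ]), 'd', np.float64(68.5), 'rms', np.float64(1.07))]
scene ret [(array([ 0.5396, -0.3999]), 'd', np.float64(53.4), 'rms', np.float64(1.64))] cap [(array([0.6458, 0.1452]), 'd', np.float64(67.9), 'rms', np.float64(0.98))]
[]
t 22.8 pos [485.9 -21.3 130.7] yaw 116.5 tilt 0.41 width 61.9mm F [-0.4 -0.2 -0. ] | shift [ 122.1 -362.8   10.5] az -0.0 (q7 2.08) shift-after-turn [ 122.2 -362.8   10.5]
```

View pics/w10.png

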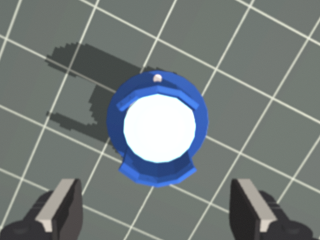

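The lens sits inside the cell (crop (158,125)). Next is the retainer.

jog_arm(rows=[{"fingers":62,"x":15,"y":-45,"z":0,"ax":0,"ay":0,"az":0},{"fingers":62,"x":15,"y":-45,"z":0,"ax":0,"ay":0,"az":0},{"fingers":62,"x":15,"y":-45,"z":0,"ax":0,"ay":0,"az":0},{"fingers":62,"x":15,"y":-45,"z":0,"ax":0,"ay":0,"az":0},{"fingers":62,"x":15,"y":-45,"z":0,"ax":0,"ay":0,"az":0},{"fingers":62,"x":15,"y":-45,"z":0,"ax":0,"ay":0,"az":0},{"fingers":62,"x":15,"y":-45,"z":0,"ax":0,"ay":0,"az":0},{"fingers":62,"x":15,"y":-45,"z":0,"ax":0,"ay":0,"az":0}])

```text
t: 23.6
eef_pos: [0.536, -0.3985, 0.1257]
tool_rot: [-0.001, -0.229, 0.973, 0.001]
contact_force: [0.4, 0.6, 0.2]
gripper_width: 0.726
grasp_force: 0.0
```

jog_arm(rows=[{"fingers":62,"x":0,"y":0,"z":20,"ax":0,"ay":0,"az":0},{"fingers":62,"x":0,"y":0,"z":0,"ax":0,"ay":0,"az":0},{"fingers":62,"x":0,"y":0,"z":0,"ax":0,"ay":0,"az":0},{"fingers":62,"x":0,"y":0,"z":0,"ax":0,"ay":0,"az":0},{"fingers":62,"x":0,"y":0,"z":0,"ax":0,"ay":0,"az":0},{"fingers":62,"x":0,"y":0,"z":0,"ax":0,"ay":0,"az":0},{"fingers":62,"x":0,"y":0,"z":0,"ax":0,"ay":0,"az":0},{"fingers":62,"x":0,"y":0,"z":0,"ax":0,"ay":0,"az":0}])

```text
t: 24.4
eef_pos: [0.5369, -0.3971, 0.1079]
tool_rot: [0.0, -0.229, 0.973, -0.0]
contact_force: [1.3, -0.1, 0.2]
gripper_width: 0.726
grasp_force: 0.0
```

Run:
```python
from h import *
w=shot("wrist");cv2.imwrite("pics/w11.png",w[0][130:370,160:480])
d=disc(w,"brass",.006,(.5385,-.4005),.05,0);print(d)
go(.5385,-.4005,.001,116.5)
```

```text
[(array([ 0.5376, -0.4003]), 'd', np.float64(51.8), 'rms', np.float64(0.77))]
t 24.4 pos [ 536.8 -397.1  107.8] yaw 116.5 tilt 0.02 width 61.9mm F [-0.4  0.9 -0. ] | shift [  0.   -3.7 106.8] az 0.0 (q7 2.79) shift-after-turn [  0.   -3.7 106.8]
```

View pics/w11.png

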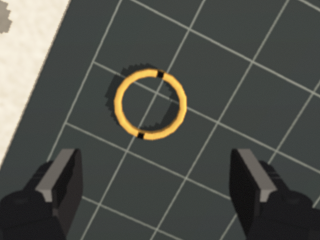

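The brass ring is at crop (150,103), diameter 51.8 mm. Its notches are clear of the pads. Descend.

jog_arm(rows=[{"fingers":60,"x":0.5,"y":-3.6,"z":20,"ax":0,"ay":0,"az":0},{"fingers":60,"x":0,"y":0,"z":30,"ax":0,"ay":0,"az":0},{"fingers":60,"x":0,"y":0,"z":30,"ax":0,"ay":0,"az":0},{"fingers":60,"x":0,"y":0,"z":15,"ax":0,"ay":0,"az":0},{"fingers":60,"x":0,"y":0,"z":6,"ax":0,"ay":0,"az":0},{"fingers":60,"x":0,"y":0,"z":0,"ax":0,"ay":0,"az":0},{"fingers":60,"x":0,"y":0,"z":0,"ax":0,"ay":0,"az":0},{"fingers":60,"x":0,"y":0,"z":0,"ax":0,"ay":0,"az":0}])

```text
t: 25.25
eef_pos: [0.5387, -0.4014, 0.0081]
tool_rot: [0.001, -0.229, 0.973, -0.001]
contact_force: [0.4, -0.2, 0.3]
gripper_width: 0.704
grasp_force: 0.0
```

Run:
```python
from h import *
w=shot("wrist");d=disc(w,"brass",.006,(.538,-.4005),.05,0);print(d)
go(.5377,-.4005,.001,116.5)
```

```text
[(array([ 0.5377, -0.4004]), 'd', np.float64(51.9), 'rms', np.float64(0.77))]
t 25.3 pos [ 538.6 -401.2    7.9] yaw 116.5 tilt 0.12 width 59.9mm F [ 0.6 -0.1 -0.2] | shift [0.5 1.1 6.9] az -0.0 (q7 2.83) shift-after-turn [0.5 1.1 6.9]
```

jog_arm(rows=[{"fingers":60,"x":0.3,"y":0.8,"z":4,"ax":0,"ay":0,"az":0},{"fingers":58,"x":0,"y":0,"z":2.6,"ax":0,"ay":0,"az":0},{"fingers":46,"x":0,"y":0,"z":0,"ax":0,"ay":0,"az":0},{"fingers":46,"x":0,"y":0,"z":0,"ax":0,"ay":0,"az":0},{"fingers":46,"x":0,"y":0,"z":0,"ax":0,"ay":0,"az":0},{"fingers":46,"x":0,"y":0,"z":0,"ax":0,"ay":0,"az":0},{"fingers":46,"x":0,"y":0,"z":0,"ax":0,"ay":0,"az":0},{"fingers":46,"x":0,"y":0,"z":0,"ax":0,"ay":0,"az":0}], force=40)

```text
t: 26.1
eef_pos: [0.5374, -0.4003, 0.0004]
tool_rot: [0.0, -0.229, 0.973, -0.0]
contact_force: [-1.0, 0.2, 5.1]
gripper_width: 0.574
grasp_force: 44.4
```

Run:
```python
from h import *
w=shot("wrist");o,p,R=st();d=disc(w,"brass",.006,p,.05,0);print(p,d,o["grasp_force"])
if d: print("tool offset",R.inv().apply(np.r_[d[0][0],p[2]]-p)*1e3)
go(.4842,-.0213,.12,116.5)
```

```text
[ 5.37449295e-01 -4.00310330e-01  4.25420472e-04] [(array([ 0.5376, -0.3993]), 'd', np.float64(51.8), 'rms', np.float64(0.86))] 44.38230047614525
tool offset [-5.85584898e-01  8.36999579e-01 -1.71885545e-04]
t 26.1 pos [ 5.374e+02 -4.003e+02  4.000e-01] yaw 116.5 tilt 0.03 width 49.1mm F [-0.7  1.   6.3] | shift [-121.5  362.9 -119.7] az -0.0 (q7 2.83) shift-after-turn [-121.5  362.9 -119.7]
```

jog_arm(rows=[{"fingers":46,"x":0,"y":0,"z":-30,"ax":0,"ay":0,"az":0},{"fingers":46,"x":-2,"y":4,"z":-45,"ax":0,"ay":0,"az":0},{"fingers":46,"x":-6,"y":18,"z":-45,"ax":0,"ay":0,"az":0},{"fingers":46,"x":-14,"y":42,"z":0,"ax":0,"ay":0,"az":0},{"fingers":46,"x":-14,"y":42,"z":0,"ax":0,"ay":0,"az":0},{"fingers":46,"x":-14,"y":42,"z":0,"ax":0,"ay":0,"az":0},{"fingers":46,"x":-14,"y":42,"z":0,"ax":0,"ay":0,"az":0},{"fingers":46,"x":-14,"y":42,"z":0,"ax":0,"ay":0,"az":0}])

```text
t: 26.95
eef_pos: [0.5028, -0.1559, 0.1198]
tool_rot: [-0.0, -0.229, 0.973, 0.0]
contact_force: [0.4, -0.6, -1.0]
gripper_width: 0.575
grasp_force: 41.7
```

jog_arm(rows=[{"fingers":46,"x":-14,"y":42,"z":0,"ax":0,"ay":0,"az":0},{"fingers":46,"x":-14,"y":42,"z":0,"ax":0,"ay":0,"az":0},{"fingers":46,"x":-14,"y":40,"z":0,"ax":0,"ay":0,"az":0},{"fingers":46,"x":-2,"y":2,"z":0,"ax":0,"ay":0,"az":0},{"fingers":46,"x":0,"y":0,"z":0,"ax":0,"ay":0,"az":0},{"fingers":46,"x":0,"y":0,"z":0,"ax":0,"ay":0,"az":0},{"fingers":46,"x":0,"y":0,"z":0,"ax":0,"ay":0,"az":0},{"fingers":46,"x":0,"y":0,"z":0,"ax":0,"ay":0,"az":0}])

```text
t: 27.75
eef_pos: [0.4867, -0.0267, 0.1199]
tool_rot: [-0.0, -0.228, 0.974, -0.0]
contact_force: [-0.5, -0.6, -0.8]
gripper_width: 0.575
grasp_force: 41.7
```

Run:
```python
from h import *
w=shot("wrist");o,p,R=st();d=disc(w,"brass",p[2]+.0056,p,.05,0);print(p,d,o["grasp_force"])
if d: print("tool offset",R.inv().apply(np.r_[d[0][0],p[2]]-p)*1e3)
go(.4845,-.0212,.06,116.5)
```

```text
[ 0.48666009 -0.02652373  0.11993153] [(array([ 0.4901, -0.0213]), 'd', np.float64(42.4), 'rms', np.float64(0.17)), (array([ 0.4884, -0.0038]), 'd', np.float64(9.1), 'rms', np.float64(0.18)), (array([ 0.4912, -0.0267]), 'd', np.float64(44.2), 'rms', np.float64(0.15)), (array([ 0.4863, -0.0263]), 'd', np.float64(46.5), 'rms', np.float64(2.59))] 41.68732727179304
tool offset [-5.40217013e+00  3.15228046e+00 -1.86998258e-03]
t 27.8 pos [486.7 -26.5 119.9] yaw 116.4 tilt 0.02 width 49.3mm F [ 0.8 -0.1  0.3] | shift [-0.4  5.7 59.9] az -0.1 (q7 2.11) shift-after-turn [-0.5  5.7 59.9]
```

jog_arm(rows=[{"fingers":46,"x":-0.4,"y":5.7,"z":0,"ax":0,"ay":0,"az":-0.1},{"fingers":46,"x":0,"y":0,"z":15,"ax":0,"ay":0,"az":0},{"fingers":46,"x":0,"y":0,"z":20,"ax":0,"ay":0,"az":0},{"fingers":46,"x":0,"y":0,"z":15,"ax":0,"ay":0,"az":0},{"fingers":46,"x":0,"y":0,"z":6,"ax":0,"ay":0,"az":0},{"fingers":46,"x":0,"y":0,"z":0,"ax":0,"ay":0,"az":0},{"fingers":46,"x":0,"y":0,"z":0,"ax":0,"ay":0,"az":0},{"fingers":46,"x":0,"y":0,"z":0,"ax":0,"ay":0,"az":0}])

```text
t: 28.6
eef_pos: [0.4851, -0.02, 0.0647]
tool_rot: [0.001, -0.23, 0.973, -0.0]
contact_force: [0.7, 0.1, -0.1]
gripper_width: 0.573
grasp_force: 41.7
```

Run:
```python
from h import *
o,p,R=st();print(o["grasp_force"])
go(.4845,-.0212,.0248,116.5)
```

```text
41.68396167224273
t 28.6 pos [485.1 -20.   64.7] yaw 116.6 tilt 0.08 width 48.9mm F [ 0.7  0.1 -0.1] | shift [ 1.1 -0.8 39.9] az 0.1 (q7 2.15) shift-after-turn [ 1.1 -0.8 39.9]
```

jog_arm(rows=[{"fingers":46,"x":0.6,"y":-0.7,"z":2,"ax":0,"ay":0,"az":0.1},{"fingers":46,"x":0,"y":0,"z":8,"ax":0,"ay":0,"az":0},{"fingers":46,"x":0,"y":0,"z":10,"ax":0,"ay":0,"az":0},{"fingers":46,"x":0,"y":0,"z":10,"ax":0,"ay":0,"az":0},{"fingers":46,"x":0,"y":0,"z":7,"ax":0,"ay":0,"az":0},{"fingers":46,"x":0,"y":0,"z":2,"ax":0,"ay":0,"az":0},{"fingers":46,"x":0,"y":0,"z":0,"ax":0,"ay":0,"az":0},{"fingers":46,"x":0,"y":0,"z":0,"ax":0,"ay":0,"az":0}])

```text
t: 29.4
eef_pos: [0.4842, -0.021, 0.0248]
tool_rot: [-0.0, -0.229, 0.973, -0.0]
contact_force: [-0.4, -0.1, -0.3]
gripper_width: 0.569
grasp_force: 41.7
```

jog_arm(rows=[{"fingers":46,"x":0,"y":0,"z":0.8,"ax":0,"ay":0,"az":0},{"fingers":46,"x":0,"y":0,"z":0,"ax":0,"ay":0,"az":0},{"fingers":62,"x":0,"y":0,"z":0,"ax":0,"ay":0,"az":0},{"fingers":62,"x":0,"y":0,"z":0,"ax":0,"ay":0,"az":0},{"fingers":62,"x":0,"y":0,"z":0,"ax":0,"ay":0,"az":0},{"fingers":62,"x":0,"y":0,"z":-15,"ax":0,"ay":0,"az":0},{"fingers":62,"x":0,"y":0,"z":-40,"ax":0,"ay":0,"az":0},{"fingers":62,"x":0,"y":0,"z":-45,"ax":0,"ay":0,"az":0}])

```text
t: 30.2
eef_pos: [0.483, -0.021, 0.1243]
tool_rot: [-0.002, -0.229, 0.973, 0.0]
contact_force: [0.8, 0.6, 0.3]
gripper_width: 0.726
grasp_force: 0.0
```

Run:
```python
from h import *
t=shot("top");s=shot("scene");w=shot("wrist")
a=cv2.resize(w[0][150:300,240:400],None,fx=2,fy=2);cv2.imwrite("pics/w12.png",a)
for n,c in(("top",t),("scene",s)): print(n,"cap",disc(c,"red",.01,(.646,.146),.08,3))
print(disc(w,"brass",.030,(.485,-.021),.05,0))
go(.646,.1458,.12,116.5)
```

```text
top cap [(array([0.6466, 0.1458]), 'd', np.float64(68.5), 'rms', np.float64(1.01))]
scene cap [(array([0.6458, 0.1452]), 'd', np.float64(67.9), 'rms', np.float64(0.98))]
[(array([ 0.4866, -0.0205]), 'd', np.float64(44.7), 'rms', np.float64(1.99)), (array([ 0.489 , -0.0299]), 'd', np.float64(29.7), 'rms', np.float64(0.2))]
t 30.4 pos [486.4 -20.7 126.8] yaw 116.5 tilt 0.35 width 61.9mm F [ 0.6  0.3 -1.3] | shift [-217.1   77.9    8. ] az -0.0 (q7 2.10) shift-after-turn [-217.1   77.8    8. ]
```

View pics/w12.png

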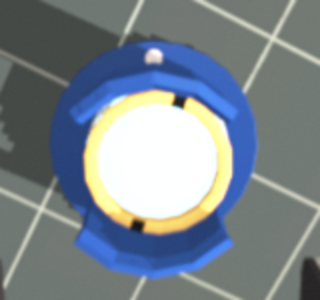

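The retainer lies flat over the lens dome, centred in the cell. Now the cap.

jog_arm(rows=[{"fingers":45,"x":-36,"y":13,"z":0,"ax":0,"ay":0,"az":0},{"fingers":45,"x":-36,"y":13,"z":0,"ax":0,"ay":0,"az":0},{"fingers":45,"x":-36,"y":13,"z":0,"ax":0,"ay":0,"az":0},{"fingers":45,"x":-36,"y":13,"z":0,"ax":0,"ay":0,"az":0},{"fingers":45,"x":-36,"y":13,"z":0,"ax":0,"ay":0,"az":0},{"fingers":45,"x":-36,"y":13,"z":0,"ax":0,"ay":0,"az":0},{"fingers":45,"x":0,"y":0,"z":0,"ax":0,"ay":0,"az":0},{"fingers":45,"x":0,"y":0,"z":0,"ax":0,"ay":0,"az":0}])

```text
t: 31.15
eef_pos: [0.6419, 0.1458, 0.1222]
tool_rot: [-0.001, -0.23, 0.973, -0.0]
contact_force: [0.5, -0.6, -1.0]
gripper_width: 0.526
grasp_force: 0.0
```

Run:
```python
from h import *
shot("wrist");w=shot("wrist");cv2.imwrite("pics/w13.png",w[0])
print(disc(w,"red",.011,(.646,.146),.06,9))
go(.6462,.1458,.04,116.5)
```

```text
[(array([0.6467, 0.1468]), 'd', np.float64(69.5), 'rms', np.float64(0.28))]
t 31.2 pos [641.6 143.7 123.1] yaw 116.4 tilt 0.15 width 45.3mm F [ 0.5 -0.4 -0.4] | shift [-5.2 -0.2 83. ] az -0.1 (q7 1.89) shift-after-turn [-5.2 -0.2 83. ]
```

jog_arm(rows=[{"fingers":45,"x":-5,"y":0,"z":10,"ax":0,"ay":0,"az":-0.1},{"fingers":45,"x":0,"y":0,"z":25,"ax":0,"ay":0,"az":0},{"fingers":45,"x":0,"y":0,"z":25,"ax":0,"ay":0,"az":0},{"fingers":45,"x":0,"y":0,"z":20,"ax":0,"ay":0,"az":0},{"fingers":45,"x":0,"y":0,"z":0,"ax":0,"ay":0,"az":0},{"fingers":45,"x":0,"y":0,"z":0,"ax":0,"ay":0,"az":0},{"fingers":45,"x":0,"y":0,"z":0,"ax":0,"ay":0,"az":0},{"fingers":45,"x":0,"y":0,"z":0,"ax":0,"ay":0,"az":0}])

```text
t: 32.05
eef_pos: [0.6482, 0.1476, 0.0456]
tool_rot: [0.001, -0.23, 0.973, 0.0]
contact_force: [0.5, 0.6, -0.1]
gripper_width: 0.526
grasp_force: 0.0
```

Run:
```python
from h import *
w=shot("wrist")
print(disc(w,"red",.011,(.646,.146),.06,9))
go(.6465,.1461,.0145,116.5)
```

```text
[(array([0.6466, 0.1471]), 'd', np.float64(68.5), 'rms', np.float64(1.46))]
t 32.1 pos [648.  147.7  45.4] yaw 116.6 tilt 0.12 width 44.6mm F [0.6 0.6 0.2] | shift [ 2.1 -0.7 30.9] az 0.1 (q7 1.91) shift-after-turn [ 2.1 -0.7 30.9]
```

jog_arm(rows=[{"fingers":45,"x":1.6,"y":-0.5,"z":10,"ax":0,"ay":0,"az":0},{"fingers":45,"x":0,"y":0,"z":12,"ax":0,"ay":0,"az":0},{"fingers":40,"x":0,"y":0,"z":7,"ax":0,"ay":0,"az":0},{"fingers":40,"x":0,"y":0,"z":0,"ax":0,"ay":0,"az":0},{"fingers":25,"x":0,"y":0,"z":0,"ax":0,"ay":0,"az":0},{"fingers":25,"x":0,"y":0,"z":0,"ax":0,"ay":0,"az":0},{"fingers":25,"x":0,"y":0,"z":0,"ax":0,"ay":0,"az":0},{"fingers":25,"x":0,"y":0,"z":0,"ax":0,"ay":0,"az":0}])

```text
t: 32.9
eef_pos: [0.6462, 0.1464, 0.0154]
tool_rot: [0.0, -0.23, 0.973, 0.0]
contact_force: [-0.3, -0.1, -0.9]
gripper_width: 0.294
grasp_force: 0.0
```

Run:
```python
from h import *
w=shot("wrist")
print(disc(w,"red",.011,(.646,.146),.06,9))
go(.6465,.1461,.0145,116.5)
```

```text
[(array([0.6456, 0.1463]), 'd', np.float64(59.4), 'rms', np.float64(7.82))]
t 33.0 pos [646.2 146.4  15.4] yaw 116.6 tilt 0.02 width 24.6mm F [ 0.5 -0.4 -0.1] | shift [-0.2 -0.4  0.9] az 0.1 (q7 1.92) shift-after-turn [-0.2 -0.4  0.9]
```

jog_arm(rows=[{"fingers":10,"x":0,"y":0,"z":0,"ax":0,"ay":0,"az":0},{"fingers":10,"x":0,"y":0,"z":0,"ax":0,"ay":0,"az":0},{"fingers":10,"x":0,"y":0,"z":0,"ax":0,"ay":0,"az":0},{"fingers":10,"x":0,"y":0,"z":0,"ax":0,"ay":0,"az":0},{"fingers":10,"x":0,"y":0,"z":-5,"ax":0,"ay":0,"az":0},{"fingers":10,"x":0,"y":0,"z":-15,"ax":0,"ay":0,"az":0},{"fingers":10,"x":0,"y":0,"z":-40,"ax":0,"ay":0,"az":0},{"fingers":10,"x":0,"y":0,"z":-45,"ax":0,"ay":0,"az":0}], force=50)

```text
t: 33.75
eef_pos: [0.6449, 0.146, 0.1208]
tool_rot: [-0.001, -0.23, 0.973, -0.0]
contact_force: [1.7, 0.5, -0.6]
gripper_width: 0.181
grasp_force: 48.8
```

Run:
```python
from h import *
shot("wrist");shot("wrist");w=shot("wrist");o,p,R=st()
d=disc(w,"red",p[2]-.0045,p,.06,9);print(d,o["grasp_force"])
for x in d: print("off",R.inv().apply(np.r_[x[0],p[2]]-p)*1e3)
go(.4849,-.0210,.12,116.5)
```

```text
[(array([0.6506, 0.1476]), 'd', np.float64(58.4), 'rms', np.float64(9.38))] 48.80512833595276
off [-2.02895659e+00 -6.48625020e-05  1.57500032e-02]
t 33.9 pos [648.8 146.7 124.9] yaw 116.6 tilt 0.45 width 15.5mm F [ 0.5 -1.  -1.5] | shift [221.6 -76.7   3.3] az 0.1 (q7 1.89) shift-after-turn [221.5 -76.9   3.3]
```

jog_arm(rows=[{"fingers":10,"x":25,"y":-8,"z":0,"ax":0,"ay":0,"az":0},{"fingers":10,"x":40,"y":-14,"z":0,"ax":0,"ay":0,"az":0},{"fingers":10,"x":40,"y":-14,"z":0,"ax":0,"ay":0,"az":0},{"fingers":10,"x":40,"y":-14,"z":0,"ax":0,"ay":0,"az":0},{"fingers":10,"x":40,"y":-14,"z":0,"ax":0,"ay":0,"az":0},{"fingers":10,"x":35,"y":-12,"z":0,"ax":0,"ay":0,"az":0},{"fingers":10,"x":0,"y":0,"z":0,"ax":0,"ay":0,"az":0},{"fingers":10,"x":0,"y":0,"z":0,"ax":0,"ay":0,"az":0}])

```text
t: 34.7
eef_pos: [0.4827, -0.0206, 0.1202]
tool_rot: [-0.0, -0.229, 0.973, 0.0]
contact_force: [0.0, 0.8, -1.3]
gripper_width: 0.185
grasp_force: 48.8
```

Run:
```python
from h import *
shot("wrist");w=shot("wrist");o,p,R=st();print(o["grasp_force"])
go(.4846,-.0212,.08,116.5)
```

```text
48.82814168930054
t 34.8 pos [484.1 -19.2 120.2] yaw 116.7 tilt 0.04 width 15.7mm F [-0.2  0.7 -0.3] | shift [ 0.5 -2.  40.2] az 0.2 (q7 2.11) shift-after-turn [ 0.4 -2.  40.2]
```

jog_arm(rows=[{"fingers":10,"x":0.4,"y":-2,"z":0,"ax":0,"ay":0,"az":0.2},{"fingers":10,"x":0,"y":0,"z":15,"ax":0,"ay":0,"az":0},{"fingers":10,"x":0,"y":0,"z":15,"ax":0,"ay":0,"az":0},{"fingers":10,"x":0,"y":0,"z":10,"ax":0,"ay":0,"az":0},{"fingers":10,"x":0,"y":0,"z":0,"ax":0,"ay":0,"az":0},{"fingers":10,"x":0,"y":0,"z":0,"ax":0,"ay":0,"az":0},{"fingers":10,"x":0,"y":0,"z":0,"ax":0,"ay":0,"az":0},{"fingers":10,"x":0,"y":0,"z":0,"ax":0,"ay":0,"az":0}])

```text
t: 35.6
eef_pos: [0.4844, -0.022, 0.0808]
tool_rot: [0.001, -0.228, 0.974, -0.0]
contact_force: [-0.6, 0.2, 0.1]
gripper_width: 0.184
grasp_force: 48.8
```

Run:
```python
from h import *
t=shot("top");s=shot("scene");w=shot("wrist");o,p,R=st();print(o["grasp_force"])
z=p[2]-.0154+.011
for n,c in(("top",t),("scene",s),("wrist",w)): print(n,disc(c,"red",z,p,.06,3))
go(.4846,-.0212,.0595,116.5)
```

```text
48.83069157600403
top []
scene [(array([ 0.4865, -0.0199]), 'd', np.float64(53.4), 'rms', np.float64(8.78))]
wrist [(array([ 0.483 , -0.0219]), 'd', np.float64(57.1), 'rms', np.float64(9.17))]
t 35.8 pos [484.1 -22.   80.6] yaw 116.4 tilt 0.04 width 15.7mm F [-1.   0.8 -0.8] | shift [-0.8  0.5 21.1] az -0.1 (q7 2.14) shift-after-turn [-0.8  0.5 21.1]
```

jog_arm(rows=[{"fingers":10,"x":-0.8,"y":0.5,"z":2,"ax":0,"ay":0,"az":-0.1},{"fingers":10,"x":0,"y":0,"z":4,"ax":0,"ay":0,"az":0},{"fingers":10,"x":0,"y":0,"z":4,"ax":0,"ay":0,"az":0},{"fingers":10,"x":0,"y":0,"z":4,"ax":0,"ay":0,"az":0},{"fingers":10,"x":0,"y":0,"z":4,"ax":0,"ay":0,"az":0},{"fingers":10,"x":0,"y":0,"z":2,"ax":0,"ay":0,"az":0},{"fingers":10,"x":0,"y":0,"z":0,"ax":0,"ay":0,"az":0},{"fingers":10,"x":0,"y":0,"z":0,"ax":0,"ay":0,"az":0}])

```text
t: 36.55
eef_pos: [0.4844, -0.0213, 0.0602]
tool_rot: [-0.0, -0.229, 0.973, -0.0]
contact_force: [0.0, 0.5, -0.9]
gripper_width: 0.186
grasp_force: 48.8
```

No resistance down to 60.2. I press slightly, release, nudge down once with nothing held, and rise.

jog_arm(rows=[{"fingers":10,"x":0,"y":0,"z":1.5,"ax":0,"ay":0,"az":0},{"fingers":10,"x":0,"y":0,"z":0,"ax":0,"ay":0,"az":0},{"fingers":10,"x":0,"y":0,"z":0,"ax":0,"ay":0,"az":0},{"fingers":10,"x":0,"y":0,"z":0,"ax":0,"ay":0,"az":0},{"fingers":10,"x":0,"y":0,"z":0,"ax":0,"ay":0,"az":0},{"fingers":10,"x":0,"y":0,"z":0,"ax":0,"ay":0,"az":0},{"fingers":10,"x":0,"y":0,"z":0,"ax":0,"ay":0,"az":0},{"fingers":10,"x":0,"y":0,"z":0,"ax":0,"ay":0,"az":0}])

```text
t: 37.35
eef_pos: [0.4847, -0.0213, 0.0593]
tool_rot: [0.0, -0.229, 0.973, 0.0]
contact_force: [-2.1, -0.0, 5.8]
gripper_width: 0.186
grasp_force: 49.6
```

jog_arm(rows=[{"fingers":40,"x":0,"y":0,"z":0,"ax":0,"ay":0,"az":0},{"fingers":40,"x":0,"y":0,"z":0,"ax":0,"ay":0,"az":0},{"fingers":40,"x":0,"y":0,"z":0,"ax":0,"ay":0,"az":0},{"fingers":40,"x":0,"y":0,"z":0,"ax":0,"ay":0,"az":0},{"fingers":40,"x":0,"y":0,"z":-15,"ax":0,"ay":0,"az":0},{"fingers":40,"x":0,"y":0,"z":-30,"ax":0,"ay":0,"az":0},{"fingers":40,"x":0,"y":0,"z":-40,"ax":0,"ay":0,"az":0},{"fingers":40,"x":0,"y":0,"z":-20,"ax":0,"ay":0,"az":0}])

```text
t: 38.15
eef_pos: [0.4855, -0.0215, 0.1663]
tool_rot: [0.002, -0.229, 0.973, -0.0]
contact_force: [0.3, -0.3, 0.3]
gripper_width: 0.473
grasp_force: 0.0
```

Run:
```python
from h import *
shot("wrist");t=shot("top");s=shot("scene");w=shot("wrist");o,p,R=st()
for z in(.055,):
  for n,c in(("top",t),("scene",s),("wrist",w)): print(n,z,disc(c,"red",z,(.485,-.021),.03,3))
# lamp: box/dial from top
for n,c in(("top",t),("scene",s)):
  h=cv2.cvtColor(c[0],cv2.COLOR_BGR2HSV)
  g=cv2.morphologyEx(cv2.inRange(h,(0,0,80),(180,50,215)),cv2.MORPH_OPEN,np.ones((3,3)))
  for k in cv2.findContours(g,0,2)[0]:
    r=cv2.minAreaRect(k);q=ray(c,[r[0]],.036)[0]
    if np.hypot(q[0]-.41,q[1]-.28)<.07 and r[1][0]>15: print(n,"box",q.round(4),ray(c,cv2.boxPoints(r),.036)[:,:2].round(4).tolist())
go(.41,.28,.18,None)
```

```text
top 0.055 []
scene 0.055 [(array([ 0.485, -0.022]), 'd', np.float64(66.9), 'rms', np.float64(1.16))]
wrist 0.055 [(array([ 0.4849, -0.0203]), 'd', np.float64(69.1), 'rms', np.float64(0.26))]
top box [0.4106 0.2758 0.036 ] [[0.3711, 0.3372], [0.4747, 0.3174], [0.4504, 0.2139], [0.3476, 0.2351]]
scene box [0.4128 0.2829 0.036 ] [[0.4498, 0.2125], [0.3269, 0.2278], [0.377, 0.3512], [0.4919, 0.3337]]
t 38.4 pos [484.3 -21.1 163.7] yaw 116.5 tilt 0.03 width 40.1mm F [-0.7 -0.1  0.4] | shift [-67.9 302.6 -16.3]
```

The cap is seated: contact came at the predicted height, and the flange fits d = 69 mm at z = 0.055, centred on the cell. Now the dial: box centre ≈ (0.411, 0.276), yaw ≈ −12°.

jog_arm(rows=[{"fingers":50,"x":-8.4,"y":37.3,"z":0,"ax":0,"ay":0,"az":0},{"fingers":50,"x":-8.4,"y":37.3,"z":0,"ax":0,"ay":0,"az":0},{"fingers":50,"x":-8.4,"y":37.3,"z":0,"ax":0,"ay":0,"az":0},{"fingers":50,"x":-8.4,"y":37.3,"z":0,"ax":0,"ay":0,"az":0},{"fingers":50,"x":-8.4,"y":37.3,"z":0,"ax":0,"ay":0,"az":0},{"fingers":50,"x":-8.4,"y":37.3,"z":0,"ax":0,"ay":0,"az":0},{"fingers":50,"x":-8.4,"y":37.3,"z":0,"ax":0,"ay":0,"az":0},{"fingers":50,"x":-8.4,"y":37.3,"z":0,"ax":0,"ay":0,"az":0}])

```text
t: 39.15
eef_pos: [0.41, 0.2766, 0.1621]
tool_rot: [-0.001, -0.229, 0.973, -0.001]
contact_force: [1.7, -0.4, 0.4]
gripper_width: 0.585
grasp_force: 0.0
```

jog_arm(rows=[{"fingers":50,"x":0,"y":0,"z":0,"ax":0,"ay":0,"az":8.5},{"fingers":50,"x":0,"y":0,"z":0,"ax":0,"ay":0,"az":8.5},{"fingers":50,"x":0,"y":0,"z":0,"ax":0,"ay":0,"az":8.5},{"fingers":50,"x":0,"y":0,"z":0,"ax":0,"ay":0,"az":8.5},{"fingers":50,"x":0,"y":0,"z":0,"ax":0,"ay":0,"az":8.5},{"fingers":50,"x":0,"y":0,"z":0,"ax":0,"ay":0,"az":8.5},{"fingers":50,"x":0,"y":0,"z":0,"ax":0,"ay":0,"az":8.5},{"fingers":50,"x":0,"y":0,"z":0,"ax":0,"ay":0,"az":8.5}])

```text
t: 39.95
eef_pos: [0.4105, 0.275, 0.1621]
tool_rot: [-0.001, 0.357, 0.934, -0.001]
contact_force: [-0.5, -0.9, 0.2]
gripper_width: 0.587
grasp_force: 0.0
```

```bash
cat > dial.py <<'E'
from h import *
for i in range(3): w=shot("wrist")
o,p,R=st();cv2.imwrite("pics/d.png",w[0]);h=cv2.cvtColor(w[0],cv2.COLOR_BGR2HSV);c0=(.411,.276)
def find(m,z,amin,name):
  for k in cv2.findContours(m,0,1)[0]:
    if cv2.contourArea(k)<amin: continue
    P=ray(w,k.reshape(-1,2),z)[:,:2]*1e3; r=cv2.minAreaRect(P.astype(np.float32)); M_=cv2.moments(P.astype(np.float32))
    if np.hypot(r[0][0]-411,r[0][1]-276)<90 : 
      b=cv2.boxPoints(r);e=max((b[1]-b[0],b[2]-b[1]),key=np.linalg.norm);e=e/np.linalg.norm(e)
      print(name,np.round(r[0],1),"size",np.round(r[1],1),"long dir",np.degrees(np.arctan2(e[1],e[0])).round(1),"from c %.1f ang %.1f"%(np.hypot(r[0][0]-411,r[0][1]-276),np.degrees(np.arctan2(r[0][1]-276,r[0][0]-411))))
find(cv2.inRange(h,(0,0,0),(180,255,60)),.044,200,"black")
find(cv2.inRange(h,(0,0,190),(180,60,255)),.036,8,"white36")
find(cv2.inRange(h,(0,120,80),(8,255,255))|cv2.inRange(h,(172,120,80),(180,255,255)),.036,8,"red")
find(cv2.morphologyEx(cv2.inRange(h,(0,0,85),(180,45,215)),cv2.MORPH_OPEN,np.ones((5,5))),.036,2000,"grey")
go(.411,.276,.06,48)
E
python3 dial.py
```

```text
black [397.8 225.1] size [41.1 14.1] long dir 0.4 from c 52.6 ang -104.5
black [364.5 209.8] size [22.  11.5] long dir 0.2 from c 80.9 ang -125.1
black [364.1 227.7] size [22.7 19.9] long dir 0.3 from c 67.3 ang -134.2
black [411.8 274.4] size [48.8 50.6] long dir -84.6 from c 1.8 ang -64.7
black [396.2 336.8] size [38.4 16.2] long dir 0.1 from c 62.5 ang 103.7
black [346.6 297.8] size [25.5  8.5] long dir 3.6 from c 67.9 ang 161.3
black [354.6 324.2] size [41.3 41.2] long dir 0.1 from c 74.2 ang 139.5
white36 [447.7 267. ] size [ 3.1 10.6] long dir -11.3 from c 37.8 ang -13.8
white36 [403.7 237. ] size [5.4 2.7] long dir 82.9 from c 39.7 ang -100.6
white36 [446.8 285.7] size [10.6  3.2] long dir 16.8 from c 37.1 ang 15.2
white36 [432.1 257.2] size [ 3.2 30.4] long dir -41.5 from c 28.2 ang -41.8
white36 [436.5 301.6] size [10.2  2.4] long dir 48.5 from c 36.1 ang 45.2
white36 [387.9 247.9] size [10.2  2.4] long dir 48.5 from c 36.4 ang -129.5
white36 [420.1 310.4] size [10.2  2.8] long dir 75.8 from c 35.6 ang 75.2
red [401.3 309.4] size [ 6.4 13.5] long dir -72.8 from c 34.8 ang 106.2
grey [412.3 276.3] size [105.  107.8] long dir -12.5 from c 1.3 ang 13.3
t 40.1 pos [410.7 275.3 162.4] yaw 48.7 tilt 0.15 width 49.7mm F [ 0.6 -0.4  0.5] | shift [  0.3   1.1 102.4] az 0.7 (q7 0.29) shift-after-turn [  0.3   1.1 102.4]
```

Click 5 confirmed: pointer at −41.8°, marks at 75°, 45–48°, 15°, −12°, and red at 106°. The target is a 90° counterclockwise turn. The dial centre is ≈ (0.412, 0.275).

jog_arm(rows=[{"fingers":40,"x":-1,"y":0.6,"z":20,"ax":0,"ay":0,"az":0.5},{"fingers":40,"x":0,"y":0,"z":30,"ax":0,"ay":0,"az":0},{"fingers":40,"x":0,"y":0,"z":25,"ax":0,"ay":0,"az":0},{"fingers":40,"x":0,"y":0,"z":15,"ax":0,"ay":0,"az":0},{"fingers":40,"x":0,"y":0,"z":0,"ax":0,"ay":0,"az":0},{"fingers":40,"x":0,"y":0,"z":0,"ax":0,"ay":0,"az":0},{"fingers":40,"x":0,"y":0,"z":0,"ax":0,"ay":0,"az":0},{"fingers":40,"x":0,"y":0,"z":0,"ax":0,"ay":0,"az":0}])

```text
t: 40.9
eef_pos: [0.4131, 0.276, 0.0746]
tool_rot: [0.0, 0.358, 0.934, 0.001]
contact_force: [0.2, -0.4, -0.9]
gripper_width: 0.471
grasp_force: 0.0
```

Run:
```python
from h import *
go(.4119,.2750,.05,48.2)
```

```text
t 40.9 pos [413.1 276.   74.6] yaw 48.0 tilt 0.10 width 40.2mm F [ 0.2 -0.4 -0.9] | shift [ 0.2 -1.6 24.6] az -0.2 (q7 0.37) shift-after-turn [ 0.2 -1.6 24.6]
```

jog_arm(rows=[{"fingers":40,"x":0.2,"y":-1.5,"z":10,"ax":0,"ay":0,"az":-0.2},{"fingers":40,"x":0,"y":0,"z":10,"ax":0,"ay":0,"az":0},{"fingers":40,"x":0,"y":0,"z":4,"ax":0,"ay":0,"az":0},{"fingers":25,"x":0,"y":0,"z":0,"ax":0,"ay":0,"az":0},{"fingers":4,"x":0,"y":0,"z":0,"ax":0,"ay":0,"az":0},{"fingers":4,"x":0,"y":0,"z":0,"ax":0,"ay":0,"az":0},{"fingers":4,"x":0,"y":0,"z":0,"ax":0,"ay":0,"az":0},{"fingers":4,"x":0,"y":0,"z":0,"ax":0,"ay":0,"az":0}], force=60)

```text
t: 41.7
eef_pos: [0.4123, 0.2756, 0.0498]
tool_rot: [0.001, 0.357, 0.934, 0.001]
contact_force: [4.4, 4.3, -9.2]
gripper_width: 0.122
grasp_force: 61.7
```

jog_arm(rows=[{"fingers":4,"x":0,"y":0,"z":0,"ax":0,"ay":0,"az":-7},{"fingers":4,"x":0,"y":0,"z":0,"ax":0,"ay":0,"az":-7},{"fingers":4,"x":0,"y":0,"z":0,"ax":0,"ay":0,"az":-7},{"fingers":4,"x":0,"y":0,"z":0,"ax":0,"ay":0,"az":-7},{"fingers":4,"x":0,"y":0,"z":0,"ax":0,"ay":0,"az":-7},{"fingers":4,"x":0,"y":0,"z":0,"ax":0,"ay":0,"az":-7},{"fingers":4,"x":0,"y":0,"z":0,"ax":0,"ay":0,"az":-7},{"fingers":4,"x":0,"y":0,"z":0,"ax":0,"ay":0,"az":-7}])

```text
t: 42.5
eef_pos: [0.4122, 0.2747, 0.0498]
tool_rot: [0.001, -0.126, 0.992, 0.0]
contact_force: [3.5, 2.2, -6.7]
gripper_width: 0.125
grasp_force: 62.1
```

Run:
```python
from h import *
o,p,R=st();print(o["torque"],o["grasp_force"])
go(.4123,.2756,.05,138.2)
```

```text
[ 0.1931764  -0.71515264  0.02996788] 62.05288767814636
t 42.5 pos [412.2 274.7  49.8] yaw 104.5 tilt 0.09 width 10.7mm F [ 3.5  2.2 -6.7] | shift [-0.4  0.9 -0.2] az -33.7 (q7 1.17) shift-after-turn [-0.8  0.5 -0.2]
```

jog_arm(rows=[{"fingers":4,"x":0,"y":0,"z":0,"ax":0,"ay":0,"az":-7},{"fingers":4,"x":0,"y":0,"z":0,"ax":0,"ay":0,"az":-7},{"fingers":4,"x":0,"y":0,"z":0,"ax":0,"ay":0,"az":-7},{"fingers":4,"x":0,"y":0,"z":0,"ax":0,"ay":0,"az":-7},{"fingers":4,"x":0,"y":0,"z":0,"ax":0,"ay":0,"az":-6},{"fingers":4,"x":0,"y":0,"z":0,"ax":0,"ay":0,"az":0},{"fingers":4,"x":0,"y":0,"z":0,"ax":0,"ay":0,"az":0},{"fingers":4,"x":0,"y":0,"z":0,"ax":0,"ay":0,"az":0}])

```text
t: 43.3
eef_pos: [0.4125, 0.2743, 0.0498]
tool_rot: [0.001, -0.406, 0.914, -0.0]
contact_force: [5.0, 1.3, -7.2]
gripper_width: 0.121
grasp_force: 62.0
```

jog_arm(rows=[{"fingers":40,"x":0,"y":0,"z":0,"ax":0,"ay":0,"az":0},{"fingers":40,"x":0,"y":0,"z":0,"ax":0,"ay":0,"az":0},{"fingers":40,"x":0,"y":0,"z":0,"ax":0,"ay":0,"az":0},{"fingers":40,"x":0,"y":0,"z":0,"ax":0,"ay":0,"az":0},{"fingers":40,"x":0,"y":0,"z":-15,"ax":0,"ay":0,"az":0},{"fingers":40,"x":0,"y":0,"z":-30,"ax":0,"ay":0,"az":0},{"fingers":40,"x":0,"y":0,"z":-40,"ax":0,"ay":0,"az":0},{"fingers":40,"x":0,"y":0,"z":-30,"ax":0,"ay":0,"az":0}])

```text
t: 44.1
eef_pos: [0.4114, 0.2747, 0.1667]
tool_rot: [0.0, -0.408, 0.913, 0.0]
contact_force: [0.4, 0.6, 0.0]
gripper_width: 0.469
grasp_force: 0.0
```

```bash
python3 dial.py
python3 - <<'E'
from h import *
t=shot("top");s=shot("scene")
print(disc(s,"red",.055,(.485,-.021),.03,3), disc(t,"red",.055,(.485,-.021),.05,3))
for n,c in(("top",t),("scene",s)):
  for e,a,k in blobs(c[0],"white",60,400):
    q=ray(c,[e[0]],.006)[0]
    if .38<q[0]<.75 and abs(q[1])<.46: print(n,"white",np.round(e[0]),a,q.round(3))
E
```

```text
black [411.5 275. ] size [49.2 49.3] long dir -87.0 from c 1.1 ang -66.5
black [352.8 311.5] size [41.5 36.1] long dir 90.0 from c 68.2 ang 148.6
black [437.2 219.3] size [29.5 32.5] long dir -0.1 from c 62.4 ang -65.2
black [345.6 285.2] size [21.9  8.6] long dir 4.5 from c 66.0 ang 172.0
black [434.1 190.1] size [26.2 25.8] long dir 0.0 from c 89.0 ang -75.0
black [398.6 216.1] size [23.4 41.6] long dir -0.8 from c 61.2 ang -101.7
black [398.6 190. ] size [41.4 25.8] long dir 0.0 from c 86.9 ang -98.2
black [364.5 219.1] size [23.3 29.1] long dir -89.8 from c 73.5 ang -129.2
black [441.9 314.7] size [400.4 597.5] long dir -41.8 from c 49.6 ang 51.4
white36 [419.8 310.7] size [10.8  2.9] long dir 74.3 from c 35.8 ang 75.8
white36 [446.5 286.3] size [10.8  3.1] long dir 17.8 from c 36.9 ang 16.2
white36 [447.2 267.5] size [ 3.1 10.6] long dir -10.2 from c 37.2 ang -13.2
white36 [429.3 294.8] size [30.   3.2] long dir 48.1 from c 26.2 ang 45.8
white36 [438.8 250.7] size [3.3 9.6] long dir -41.8 from c 37.6 ang -42.3
white36 [424.  237.8] size [1.7 4.3] long dir -88.0 from c 40.3 ang -71.1
white36 [387.4 248.6] size [9.9 2.3] long dir 48.2 from c 36.2 ang -130.7
red [401.  309.8] size [ 6.4 13.3] long dir -72.1 from c 35.3 ang 106.5
grey [411.8 275.9] size [105.7 106.5] long dir -13.3 from c 0.8 ang -8.0
t 44.2 pos [412.4 275.4 166.7] yaw 138.2 tilt 0.25 width 40.1mm F [-0.8  0.1 -1. ] | shift [  1.    1.5 106.7] az -89.8 (q7 1.67) shift-after-turn [ -0.9   0.6 106.7]
[(array([ 0.4851, -0.0218]), 'd', np.float64(66.8), 'rms', np.float64(1.22))] [(array([ 0.4857, -0.0209]), 'd', np.float64(66.8), 'rms', np.float64(0.93))]
```

```bash
python3 -c "
from station import bot
print(bot.hand_in())"
```

```text
the job is handed in; nothing more can be done
None
```

I built the cell in order (two spacers, lens, retaining ring) with the red cap seated on the rim, set the lamp dial to click 2, left the mug, scissors and red box alone, and handed the job in at about 44 s with no verdict shown.

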